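Hand a rack of enamelled hearts over to the oven rail and park it

ROBOT

A 6-joint arm with a two-finger parallel gripper is mounted at the origin on the work surface. World frame = base frame: x ahead of the robot, y to its left, z up, the work surface at z = 0. Lengths are in m, angles in rad, forces in N, time in s.
With the tool pointing down it reaches from about 0.225 to 0.875 m from the base axis. Payload 3.4 kg.
Tool frame: the origin (TCP) lies at the very end of the fingers, on their centre line; the grasp point (between the pads) lies 19 mm behind it (grasp_offset is the distance from the TCP to the grasp point, in m); y points along the fingers, z is the direction in which the jaws open and shut, and the axes are right-handed (so a half turn about y gives the same grasp; the last joint's range is limited). The gripper opens to 85 mm and grips with 20 to 120 N. Pads are 22 mm wide; open, the fingers measure 114 mm over their backs; the gripper's body (76 mm by 85 mm) begins 54 mm behind the grasp point. The pads swing forward as they close: fully open they stand 13 mm farther back than shut.
Start: joints at [-1.339, 0.276, 1.505, -0, 1.361, -0.121], TCP at [0.199, -0.54, 0.231] pointing down, gripper open.
Joint ranges: [-2.89, 2.89], [-0.75, 2.08], [0.22, 2.7], [-1.18, 4.32], [0.11, 2.71], [-2.7, 2.7]. Speed limits (rad/s): [2.57, 2.57, 3.14, 3.14, 3.14, 3.14].

INTERFACE

Orientations are given as a unit quaternion [w, x, y, z].
In Python, from rig import get_state, get_image, sign_off, grasp_offset gives the robot as it stands.
- The arm moves only by the shell command python3 -m jog 'ROWS' [FORCE]. ROWS is JSON, one flat list of numbers, 7 for each row, row after row: the closure in counts, from 0 (fully open) to 255 (shut), then the shift along the tool's x, y, z in cm, then the turn, a rotation vector about the tool's x, y, z in units of 8 degrees (1.0 is 8 degrees). In form: [jaw, tx, ty, tz, rx, ry, rz, jaw, tx, ty, tz, rx, ry, rz, ...]. A call has 1 to 12 rows; each row is the pose to reach, as a shift and turn from the pose commanded when the call began, along the tool's axes at that moment; what a row does not reach only later rows make up. A row lasts 1/8 s, in which the tool goes at most 62.5 mm and 10.7 degrees, less where a joint would pass 70% of its speed; a pose out of reach is approached as far as the arm can. A call with a gripper value outside its range is refused whole. The fingers move at their own pace and stop on an object; FORCE is the grip in N (left out, the last holds). Time passes only in rows, so rows that repeat a pose let the fingers close. It gives the time, the measured TCP pose, the force and the opening at its end, in the units of the state.
- get_state(): the state, without advancing time (a new reading comes with each control period).
- get_image(name): name is "scene" or "top" or "wrist"; returns a dict with "color" (480x640x3 uint8, blue, green, red), "mtx" (3x3 intrinsics, pixels), "k1" (the pictures are not rectified: a ray, as slopes to the right and down, at radius r is drawn at 1 + k1 r^2 times it, then the intrinsics apply), "R" (3x3) and "t" (3): a world point X has camera coordinates R X + t; the wrist camera has in their place "tool_from_camera" (4x4, takes a point from camera to tool coordinates, whose origin is the TCP and whose axes are the tool frame's). Camera axes: x right, y down, z forward; pixel columns grow to the right and rows downward; lengths in m; the calibration is good to about 2 mm. A picture is of the moment at which its call begins: read the wrist's pose just before it. There is no depth.
- sign_off(): hands the job in, once; it reports no verdict.
The state is a dict: "clock": time; "qpos": joint angles; "qd": joint speeds; "effort": joint torques, N m; "position": TCP position; "ee_rot": TCP orientation; "contact_force": force on the tool from outside, world axes, zero at the start; "moment": the same for the moment, N m; "width": finger opening in m.
Only numpy, scipy, OpenCV 4.12 (cv2) and the standard library are available. Lean on these libraries where they do the work, as an engineer would, in place of code of your own. Each camera call takes 0.05 s, during which the arm holds its last target.

TASK

Move the rack of red hearts (orange handle) from the blue loading rail to the grey oven rail: slide it to the end of its rail, lift it over the upturned end stop, run it over the stop of the next rail, let it down on the bar and slide it along, gently, against the red spring bumper until the brass catch snaps in behind its hook. Then let go, leaving it parked there; never force it against either rail or the bumper, keep it hanging upright, and leave the black-heart rack and everything else on the bench alone.

Things in the scene. Friction and masses are not known exactly. Their poses are not given: they have to be found in the camera images.
- rack: Steel rack of red hearts, 0.22-0.45 kg, on the loading rail. Origin: middle of the underside of its hook's bridge, where it sits on the bar's top edge; z up, y along the bar. Hook: 30 mm long (y), 20 mm wide (x); bridge 4 mm thick; strap on the +x side; nose on the -x side reaching 26 mm below the bridge; 12 mm clear between them (2 mm play each side of the bar).
- rack_foot (a point): top of the hook's foot, which passes under the bar, 42 mm below the bridge. The hook is captive: it rises only 22 mm on the bare bar and leaves a rail only over its free end. Below hangs the frame, 80 mm wide (y), 6 mm thick, from 58 to 162 mm below the rack's origin.
- rack_handle (a point): centre of the orange handle, 35 mm above the rack's origin: 14 mm (x) by 26 mm (y), from 18 to 52 mm above the origin, on a stem 6 by 20 mm.
- rail_a: Blue loading rail: a steel bar 8 mm thick (x), 20 mm deep, runs along +y from its free end to a 45 x 30 mm post centred at y = 265 mm, 233 mm high. Origin on the bench under the bar's tip. Foot plate and drip tray below, up to 24 mm high.
- rail_a_end (a point): tip of the loading rail's bar at the height of the bar's top edge, 215 mm above the bench. The end is rounded in plan (4 mm radius) and upturned: the end stop, 9 mm long along the bar, stands 14 mm above the top edge.
- rail_b: Grey oven rail, beyond the loading rail's end, 50 to 85 mm from tip to tip, up to 25 mm to one side, turned up to 0.12 rad. Same bar, but it runs along its own -y from the free end to a post centred at y = -265 mm. Origin on the bench under the bar's tip. A parking unit (spring bumper and pawl) is clamped on the bar.
- rail_b_end (a point): tip of the oven rail's bar at the height of the bar's top edge, 215 mm above the bench; rounded like the other, with an upturned end stop 9 mm long and 10 mm high above the top edge.
- pawl (a joint): angle of the brass pawl, on a bracket at the bar's +x side (34 mm out, up to the top edge's height, 74 mm from the bumper's face towards the tip), rad: 0 sprung shut, about 0.1 while the hook passes. Its ramp meets the hook's strap when the hook is 30 to 45 mm short of the bumper; it snaps back to 0 behind the hook when that has pressed the bumper in by 4 mm.
- bumper (a joint): travel of the red spring bumper around the oven bar (top 8 mm above it), m: 0 free, 0.004 with a rack parked, 0.009 solid. Its face is 130 to 190 mm from the bar's tip: its place is not measured, see or feel it. Spring 2.4 N at first touch, 7 N at the catch, 13 N just before solid; friction on the bar (up to about the rack's weight) and the pawl (a few N) add to the push.
- rack2: the waiting rack, the same but with black hearts and a blue handle, hanging on the loading rail behind the red one (origin as for rack); leave it alone
- tray: shallow wooden tray, 200 x 280 x 30 mm, with loose hearts; origin at the centre of its underside; leave it alone
- jar_red: red enamel jar, 44 mm across, 60 mm high; origin under its centre; leave it alone
- jar_black: black enamel jar, 44 mm across, 60 mm high; origin under its centre; leave it alone
- thinner: clear bottle with a blue cap, 56 mm across, 150 mm high; origin under its centre; leave it alone
- brush: brush lying on the bench; leave it alone
- tweezers: steel tweezers, 110 mm long, lying on the bench; leave them alone
- findings: blue divided box of brass findings, 90 x 120 x 35 mm; origin at the centre of its underside; leave it alone

How it is judged:
On the way:
1. the red rack hangs on the oven rail, not yet pressed on the bumper (z of rack in the frame of rail_b between 0.212 and 0.221 m and x of rack in the frame of rail_b between -0.005 and 0.005 m and y of rack in the frame of rail_b below -0.018 m and value of joint bumper below 0.0015 m), for 0.1 s.
At the end, for the whole second after the job is handed in: The red rack hangs upright (within 0.12 rad) and at rest on the oven rail's bar (its bridge within 4 mm of the bar's top edge, its middle within 5 mm of the bar's), caught between the bumper, still pressed in by more than 2.5 mm, and the pawl, closed to within 0.05 rad, with the robot clear of it (z of rack in the frame of rail_b between 0.212 and 0.219 m and x of rack in the frame of rail_b between -0.005 and 0.005 m and value of joint bumper above 0.0025 m and value of joint pawl below 0.05 rad and angle between rack's own z axis and vertical below 0.12 rad and linear speed of rack below 0.02 m/s); the robot touches nothing.
It fails at once if the red rack is forced or banged against the loading rail (over 45 N) (contact force between rack and rail_a above 45 N).
It fails at once if the red rack is forced or banged against the oven rail or the parts on it (over 45 N) (contact force between rack and rail_b above 45 N).
It fails at once if the bumper is driven solid (in by over 8.5 mm with over 25 N) (value of joint bumper above 0.0085 m and contact force between rack and rail_b above 25 N).
It fails at once if the red rack is tipped by more than 0.5 rad or dropped (angle between rack's own z axis and vertical above 0.5 rad or height (world z) of rack below 0.19 m).
It fails at once if the waiting rack or something else on the bench is moved by more than 20 mm (distance of any of rack2, tray, jar_red, jar_black, thinner, brush, tweezers, findings from where it was at the start of the episode above 0.02 m).
It also fails if it takes over 67 s, if anything falls off the work surface, if the arm or the gripper's body presses on something with over 40 N, if the wrist force passes 120 N, or if a joint passes its speed limit or range.

## Working session

There is one attempt and no reset: what is moved stays moved. The work goes in short steps, Python scripts to look and compute and a shell command to move; the robot and the scene stay as the last step left them, time stands still between calls to the robot, and variables do not carry over. Pictures are saved under pics/ and viewed, and the job is handed in when it is done.

```bash
ls; mkdir -p pics
python3 - <<'E'
from rig import get_state,get_image,grasp_offset
import cv2,numpy as np
s=get_state();print({k:np.round(v,4).tolist() for k,v in s.items()},grasp_offset)
for n in ["scene","top","wrist"]:
    i=get_image(n);cv2.imwrite(f"pics/{n}0.png",i["color"])
    print(n,i["mtx"],i["k1"],i.get("R"),i.get("t"),i.get("tool_from_camera"))
E
```

```text
pics
{'clock': 0.0, 'qpos': [-1.339, 0.2766, 1.5061, 0.0, 1.3607, -0.121], 'qd': [0.0021, -0.0012, -0.0002, 0.0015, 0.0004, -0.0001], 'effort': [-0.0011, -41.6772, -24.5802, -0.0001, 0.0112, -0.0], 'position': [0.1985, -0.5391, 0.2304], 'ee_rot': [0.1241, -0.1241, 0.6968, -0.6955], 'contact_force': [-0.2901, -0.2719, -0.1468], 'moment': [0.0468, 0.0393, 0.0316], 'width': 0.0858} 0.0187
scene [[565.94707077   0.         318.65527206]
 [  0.         565.94707077 245.39512281]
 [  0.           0.           1.        ]] -0.11163627871786637 [[ 0.39454282  0.91873437  0.01622127]
 [ 0.72041649 -0.29832234 -0.62610212]
 [-0.57038236  0.25871016 -0.77957233]] [-0.20741469 -0.2590173   1.78449066] None
top [[543.33492249   0.         318.99062351]
 [  0.         543.33492249 254.0374709 ]
 [  0.           0.           1.        ]] 0.01833047224530656 [[ 0.0197736  -0.99962002 -0.01920472]
 [-0.98983557 -0.01686706 -0.14121278]
 [ 0.14083519  0.0218018  -0.98979297]] [0.02952745 0.51535305 1.453636  ] None
wrist [[393.02967701   0.         321.21954899]
 [  0.         393.02967701 240.88798138]
 [  0.           0.           1.        ]] -0.0009449272294179035 None None [[-9.33452339e-04  9.48463658e-01  3.16884551e-01 -8.07602468e-02]
 [ 7.43855464e-04 -3.16883943e-01  9.48464028e-01 -1.42108920e-01]
 [ 9.99999288e-01  1.12106227e-03 -4.09723816e-04 -4.34123997e-04]
 [ 0.00000000e+00  0.00000000e+00  0.00000000e+00  1.00000000e+00]]
```

View pics/scene0.png

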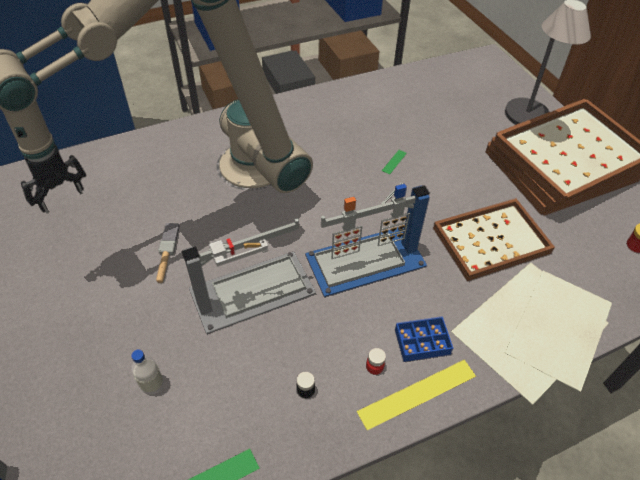

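View pics/top0.png

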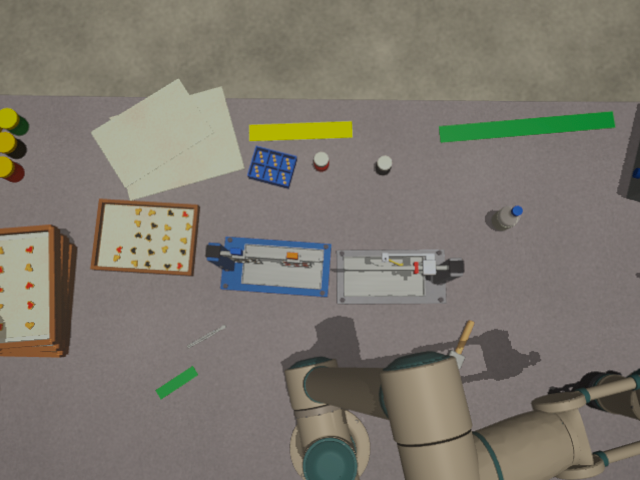

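View pics/wrist0.png

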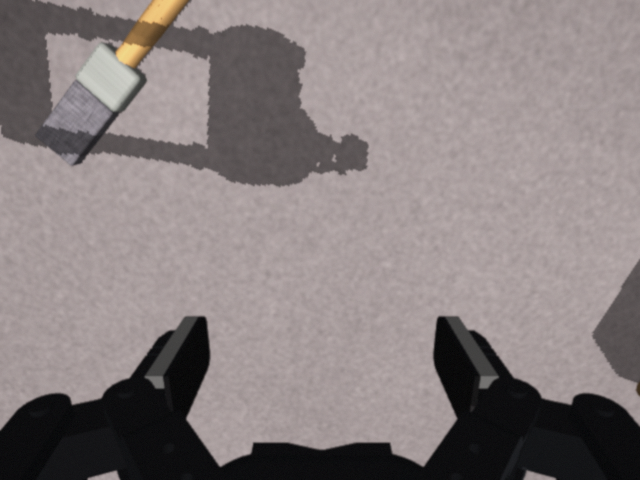

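Run:
```python
import cv2
t=cv2.imread("pics/top0.png");s=cv2.imread("pics/scene0.png")
cv2.imwrite("pics/tA.png",cv2.resize(t[230:310,200:335],None,fx=5.9,fy=5.9,interpolation=cv2.INTER_CUBIC))
cv2.imwrite("pics/tB.png",cv2.resize(t[230:310,330:465],None,fx=5.9,fy=5.9,interpolation=cv2.INTER_CUBIC))
cv2.imwrite("pics/sA.png",cv2.resize(s[170:300,290:440],None,fx=4.6,fy=4.6,interpolation=cv2.INTER_CUBIC))
cv2.imwrite("pics/sB.png",cv2.resize(s[205:335,170:330],None,fx=4.6,fy=4.6,interpolation=cv2.INTER_CUBIC))
```

```text
(no output)
```

View pics/tA.png

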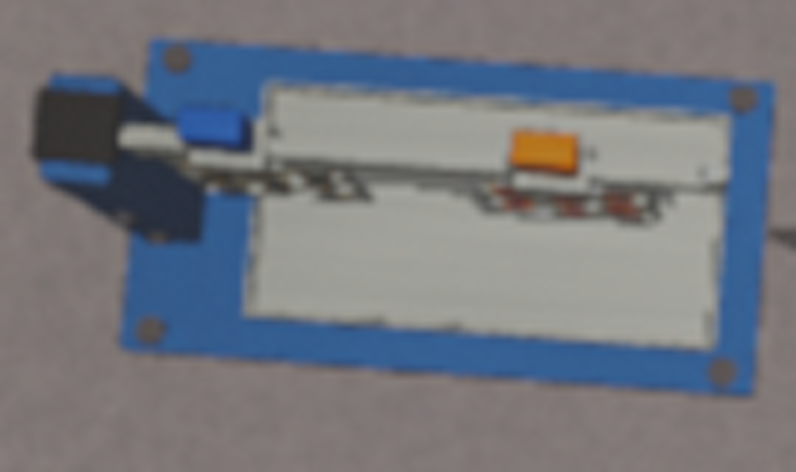

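View pics/tB.png

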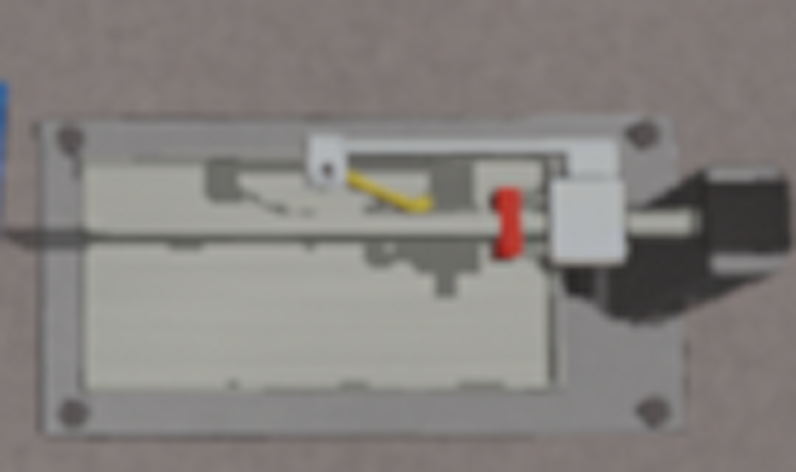

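View pics/sA.png

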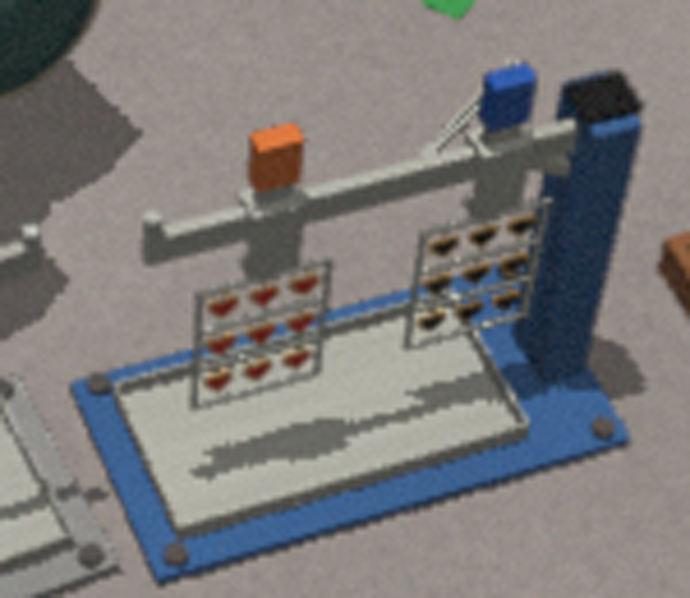

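View pics/sB.png

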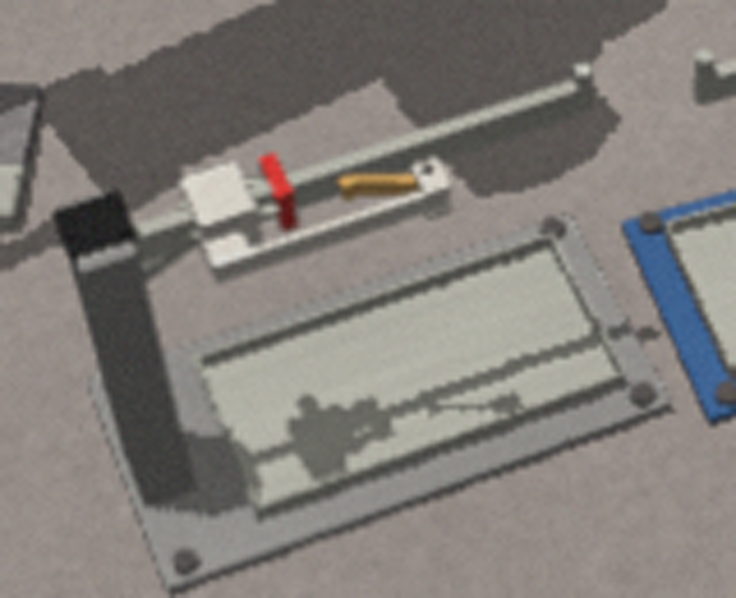

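```bash
cat > h.py <<'E'
import numpy as np,cv2
from rig import get_state,get_image
from scipy.spatial.transform import Rotation as Rn
def Rt(s): q=s["ee_rot"];return Rn.from_quat([q[1],q[2],q[3],q[0]]).as_matrix()
def cam(n,s=None):
    i=get_image(n)
    return mk(n,i,s)
def mk(n,i,s=None):
    if n=="wrist":
        T=np.array(i["tool_from_camera"]);R=Rt(s)
        Rc=R@T[:3,:3];o=R@T[:3,3]+np.array(s["position"])
    else:
        Rc=np.array(i["R"]).T;o=-Rc@np.array(i["t"])
    return dict(K=np.array(i["mtx"]),k1=i["k1"],Rc=Rc,o=o,img=i["color"])
def ray(c,u,v):
    K=c["K"]
    p=cv2.undistortPoints(np.array([[[u,v]]],float),K,np.array([c["k1"],0,0,0]),None)[0,0]
    d=c["Rc"]@np.array([p[0],p[1],1.]);return c["o"],d/np.linalg.norm(d)
def onz(c,u,v,z):
    o,d=ray(c,u,v);return o+d*(z-o[2])/d[2]
def tri(a,b):
    (o1,d1),(o2,d2)=a,b
    t=np.linalg.lstsq(np.c_[d1,-d2],o2-o1,rcond=None)[0]
    p,q=o1+t[0]*d1,o2+t[1]*d2;return (p+q)/2,np.linalg.norm(p-q)
def proj(c,X):
    p=c["Rc"].T@(np.array(X)-c["o"]);x,y=p[:2]/p[2];f=1+c["k1"]*(x*x+y*y)
    return c["K"][0,0]*x*f+c["K"][0,2],c["K"][1,1]*y*f+c["K"][1,2]
E
python3 - <<'E'
from h import *
np.set_printoptions(precision=4,suppress=True)
s=get_state();print(Rt(s))
sc=cam("scene");tp=cam("top")
print(tp["o"],sc["o"])
h=lambda im,lo,hi:cv2.inRange(cv2.cvtColor(im,cv2.COLOR_BGR2HSV),lo,hi)
for c,n in((sc,"s"),(tp,"t")):
    for nm,lo,hi in(("or",(5,190,120),(14,255,255)),("red",(0,180,100),(4,255,255))):
        m=h(c["img"],lo,hi);N,l,st,ce=cv2.connectedComponentsWithStats(m)
        print(n,nm,[(st[k].tolist(),ce[k].round(1).tolist()) for k in range(1,N) if st[k][4]>15])
print("orange top", onz(tp,292.4,254.1,.267), "scene", onz(sc,290+276/4.6,170+143/4.6,.267))
print("A tip scene",onz(sc,323,217.5,.229),"B tip",onz(sc,296.7,220.2,.225))
for X in (onz(sc,323,217.5,.229),onz(sc,296.7,220.2,.225)): print(proj(tp,X))
E
```

```text
[[-0.9384 -0.0003  0.3455]
 [-0.3455  0.0014 -0.9384]
 [-0.0002 -1.     -0.0014]]
[0.3048 0.0065 1.5121] [ 1.2863 -0.3484  1.2323]
s or []
s red [([227, 239, 6, 10, 25], [229.8, 243.4]), ([367, 361, 16, 10, 53], [373.3, 366.8])]
t or []
t red [([319, 165, 9, 5, 16], [323.4, 167.6]), ([414, 263, 4, 10, 23], [415.6, 267.6])]
orange top [0.4808 0.0956 0.267 ] scene [0.4858 0.0922 0.267 ]
A tip scene [0.4782 0.0275 0.229 ] B tip [ 0.4591 -0.0319  0.225 ]
(np.float64(321.9491374463631), np.float64(257.8866653134482))
(np.float64(346.7677327664387), np.float64(266.4990260574495))
```

```bash
python3 -m jog '[0,0,-6,0,0,0,0, 0,0,-13,0,0,0,0, 0,-46,-13,-43.7,0,-8.3,0, 0,-46,-13,-43.7,0,-8.3,0, 0,-46,-13,-43.7,0,-8.3,0, 0,-46,-13,-43.7,0,-8.3,0, 0,-46,-13,-43.7,0,-8.3,0, 0,-46,-13,-43.7,0,-8.3,0, 0,-46,-13,-43.7,0,-8.3,0, 0,-46,-13,-43.7,0,-8.3,0, 0,-46,-13,-43.7,0,-8.3,0, 0,-46,-13,-43.7,0,-8.3,0]'
python3 - <<'E'
from h import *
s=get_state();print(s["clock"],s["position"],np.round(Rt(s),3),s["contact_force"])
i=get_image("wrist");cv2.imwrite("pics/w1.png",i["color"])
E
```

```text
clock: 1.75
position: [0.4757, 0.0228, 0.3614]
ee_rot: [-0.485, 0.485, -0.514, 0.515]
contact_force: [0.8, -0.5, -0.1]
width: 0.0856
1.75 [0.47565535 0.02283127 0.36138169] [[-0.059  0.001  0.998]
 [-0.998 -0.001 -0.059]
 [ 0.001 -1.     0.001]] [ 0.768367   -0.4542704  -0.10124137]
```

View pics/w1.png

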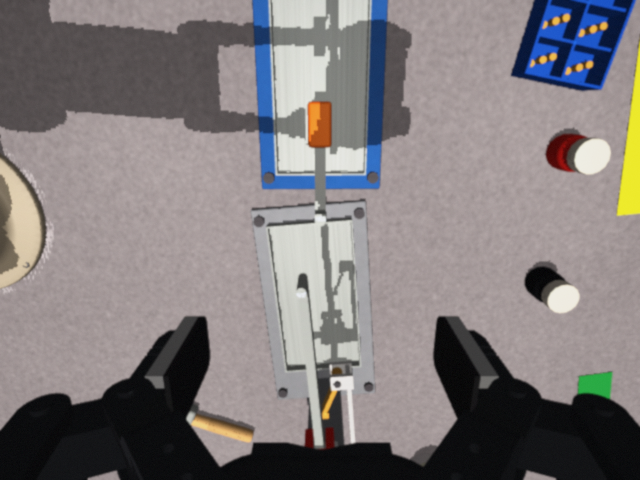

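Run:
```python
import cv2
t=cv2.imread("pics/w1.png")
cv2.imwrite("pics/w1a.png",cv2.resize(t[85:235,260:380],None,fx=4,fy=4,interpolation=cv2.INTER_CUBIC))
cv2.imwrite("pics/w1b.png",cv2.resize(t[260:460,260:380],None,fx=3,fy=3,interpolation=cv2.INTER_CUBIC))
```

```text
(no output)
```

View pics/w1a.png

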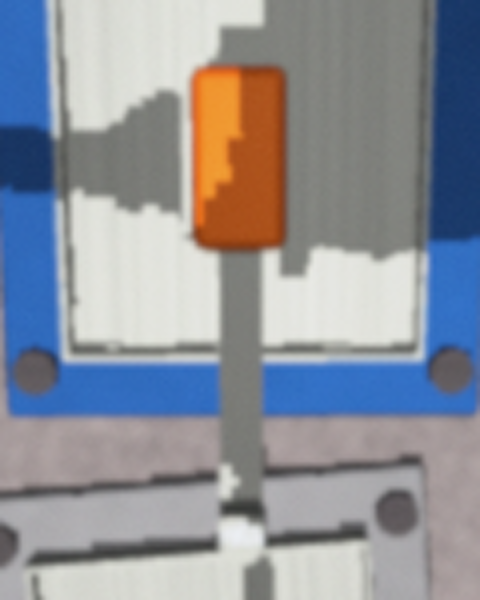

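View pics/w1b.png

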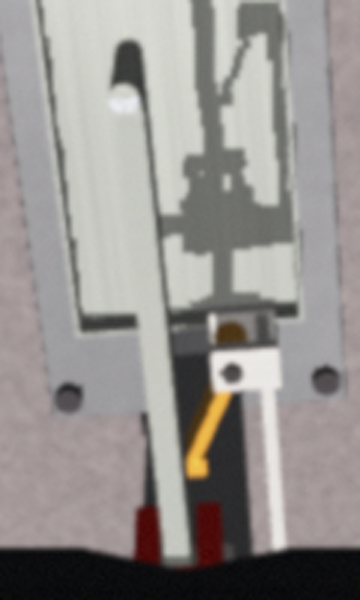

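Run:
```python
from h import *
np.set_printoptions(precision=4,suppress=True)
s=get_state();c=cam("wrist",s);print(c["o"])
g=cv2.cvtColor(c["img"],cv2.COLOR_BGR2GRAY).astype(float)
a=lambda x,y:(260+x/4-.4,85+y/4-.4)
b=lambda x,y:(260+x/3-.35,260+y/3-.35)
for nm,p,z in [("handle L",a(192,157),.267),("handle R",a(285,157),.267),("h top",a(238,67),.267),("h bot",a(238,247),.267),
 ("A edgeL",a(219,400),.215),("A edgeR",a(263,400),.215),("A L2",a(220,270),.215),("A R2",a(263,270),.215),("A stop L",a(219,530),.229),("A stop R",a(262,530),.229),("A tip",a(241,549),.229),
 ("B tip",b(124,84),.225),("B stopL",b(108,98),.225),("B stopR",b(139,98),.225),
 ("B L300",b(135,300),.215),("B R300",b(165,300),.215),("B L450",b(152,450),.215),("B R450",b(180,450),.215),("B L540",b(162,540),.215),("B R540",b(190,540),.215),("bumper edge",b(175,505),.223),("pawl tip",b(197,478),.21),("bumpR",b(220,505),.223),("bumpL",b(138,510),.223)]:
    print(nm,np.round(p,1),onz(c,*p,z))
for v in (150+5,165,175,185,195,270+30,320,340,360,380,400,420,440):
    r=g[v,295:335];print(v,r.astype(int).tolist())
```

```text
[0.4817 0.1108 0.5037]
handle L [307.6 123.8] [0.4741 0.1058 0.267 ]
handle R [330.8 123.8] [0.4875 0.1051 0.267 ]
h top [319.1 101.4] [0.4814 0.1177 0.267 ]
h bot [319.1 146.4] [0.4801 0.0928 0.267 ]
A edgeL [314.4 184.6] [0.4747 0.0615 0.215 ]
A edgeR [325.4 184.6] [0.4828 0.0611 0.215 ]
A L2 [314.6 152.1] [0.4762 0.085  0.215 ]
A R2 [325.4 152.1] [0.484  0.0846 0.215 ]
A stop L [314.4 217.1] [0.4738 0.0404 0.229 ]
A stop R [325.1 217.1] [0.4815 0.04   0.229 ]
A tip [319.8 221.8] [0.4775 0.0367 0.229 ]
B tip [301.  287.6] [ 0.4601 -0.0163  0.225 ]
B stopL [295.6 292.3] [ 0.4557 -0.0201  0.225 ]
B stopR [306.  292.3] [ 0.4638 -0.0205  0.225 ]
B L300 [304.6 359.6] [ 0.458  -0.0882  0.215 ]
B R300 [314.6 359.6] [ 0.4666 -0.0886  0.215 ]
B L450 [310.3 409.6] [ 0.4598 -0.1405  0.215 ]
B R450 [319.6 409.6] [ 0.4681 -0.141   0.215 ]
B L540 [313.6 439.6] [ 0.4608 -0.1744  0.215 ]
B R540 [323.  439.6] [ 0.4694 -0.1749  0.215 ]
bumper edge [318. 428.] [ 0.466  -0.1538  0.223 ]
pawl tip [325.3 419. ] [ 0.4726 -0.1561  0.21  ]
bumpR [333. 428.] [ 0.4793 -0.1545  0.223 ]
bumpL [305.6 429.6] [ 0
[... 1902 characters left out ...]
00, 202, 201, 201, 199, 198, 175, 123, 78, 76, 80, 82, 83, 84, 81, 82, 82, 83, 83, 84, 103, 157, 192, 150, 84, 59, 57, 55, 56, 56, 57]
400 [158, 158, 157, 161, 159, 156, 156, 158, 169, 187, 198, 200, 201, 200, 200, 200, 196, 176, 122, 70, 47, 44, 44, 44, 44, 44, 45, 45, 49, 53, 76, 141, 203, 221, 221, 220, 217, 202, 180, 173]
420 [159, 155, 152, 151, 154, 159, 161, 157, 147, 115, 102, 149, 190, 200, 201, 200, 200, 200, 196, 175, 122, 70, 62, 102, 154, 182, 186, 177, 147, 89, 52, 44, 45, 43, 44, 43, 44, 44, 43, 44]
440 [157, 154, 154, 153, 151, 125, 70, 36, 31, 31, 29, 35, 68, 132, 186, 197, 198, 200, 199, 198, 195, 174, 121, 65, 48, 41, 32, 29, 28, 29, 28, 32, 31, 36, 37, 41, 42, 44, 45, 45]
```

```bash
python3 -m jog '[0,0,0,0,0,0,0, 0,0,0,0,0,0,0, 0,0,0,0,0,0,0]'
python3 - <<'E'
from h import *
np.set_printoptions(precision=4,suppress=True)
s=get_state();c=cam("wrist",s);print(s["clock"],s["position"],c["o"]);s2=get_state();print(s2["position"])
t=c["img"];cv2.imwrite("pics/w2.png",t)
cv2.imwrite("pics/w2a.png",cv2.resize(t[85:235,260:380],None,fx=4,fy=4,interpolation=cv2.INTER_CUBIC))
cv2.imwrite("pics/w2b.png",cv2.resize(t[260:460,260:380],None,fx=3,fy=3,interpolation=cv2.INTER_CUBIC))
E
```

```text
clock: 2.22
position: [0.4747, 0.0195, 0.3613]
ee_rot: [-0.484, 0.484, -0.515, 0.515]
contact_force: [0.4, 0.0, 0.5]
width: 0.0855
2.225 [0.4747 0.0195 0.3613] [0.4791 0.1009 0.5034]
[0.4748 0.0196 0.3613]
```

View pics/w2a.png

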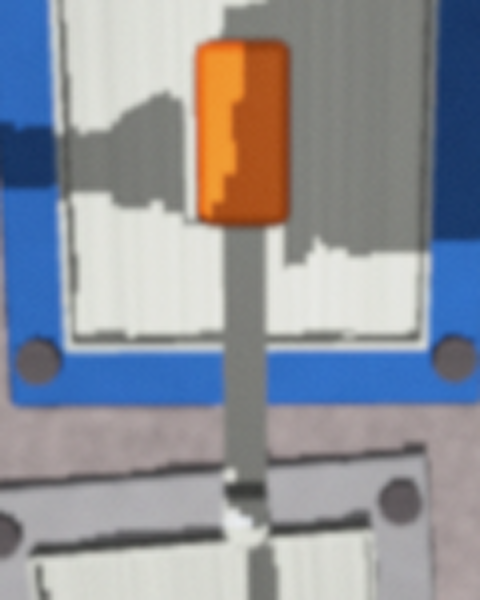

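View pics/w2b.png

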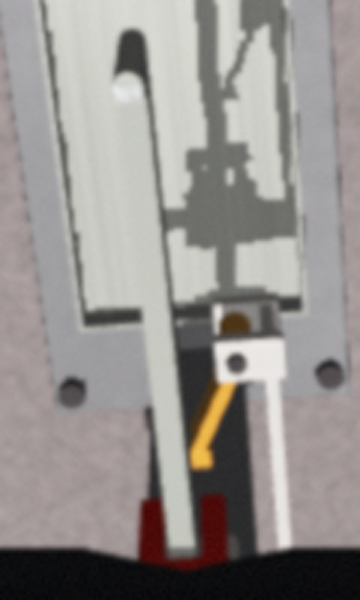

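Run:
```python
from h import *
np.set_printoptions(precision=4,suppress=True)
s=get_state();i=get_image("wrist");i["color"]=cv2.imread("pics/w2.png");c=mk("wrist",i,s);print(s["position"])
a=lambda x,y:(260+x/4-.4,85+y/4-.4)
b=lambda x,y:(260+x/3-.35,260+y/3-.35)
for nm,p,z in [("handle L",a(196,130),.267),("handle R",a(289,130),.267),("h top",a(243,40),.267),("h bot",a(243,223),.267),
 ("A edgeL",a(223,440),.215),("A edgeR",a(267,440),.215),("A L2",a(224,250),.215),("A R2",a(267,250),.215),("A stop L",a(223,515),.229),("A stop R",a(267,515),.229),("A tip",a(245,545),.229),
 ("B tip",b(126,72),.225),("B stopL",b(111,88),.225),("B stopR",b(144,88),.225),
 ("bumper face",b(153,500),.223),("bumper faceR",b(213,496),.223),("pawl tip",b(201,468),.21)]:
    print(nm,np.round(p,1),onz(c,*p,z))
tp=cam("top");sc=cam("scene")
for n,c2 in(("t",tp),("s",sc)):
    print(n,[np.round(proj(c2,X),1) for X in ([.48,.096,.267],[.4765,.028,.229],[.459,-.025,.225])])
    cv2.imwrite(f"pics/{n}2.png",c2["img"])
```

```text
[0.4748 0.0196 0.3613]
handle L [308.6 117.1] [0.4715 0.0975 0.267 ]
handle R [331.8 117.1] [0.4848 0.0967 0.267 ]
h top [320.4  94.6] [0.479  0.1092 0.267 ]
h bot [320.4 140.4] [0.4774 0.0842 0.267 ]
A edgeL [315.4 194.6] [0.4709 0.0416 0.215 ]
A edgeR [326.4 194.6] [0.4791 0.0411 0.215 ]
A L2 [315.6 147.1] [0.4734 0.076  0.215 ]
A R2 [326.4 147.1] [0.481  0.0755 0.215 ]
A stop L [315.4 213.4] [0.4704 0.0308 0.229 ]
A stop R [326.4 213.4] [0.4783 0.0303 0.229 ]
A tip [320.8 220.8] [0.474 0.025 0.229]
B tip [301.6 283.6] [ 0.456  -0.0256  0.225 ]
B stopL [296.6 289. ] [ 0.4518 -0.0298  0.225 ]
B stopR [307.6 289. ] [ 0.4604 -0.0304  0.225 ]
bumper face [310.6 426.3] [ 0.4533 -0.1658  0.223 ]
bumper faceR [330.6 425. ] [ 0.4711 -0.1654  0.223 ]
pawl tip [326.6 415.6] [ 0.4677 -0.1668  0.21  ]
t [array([292.2, 254.4]), array([321.7, 258.6]), array([343.9, 266.5])]
s [array([350.4, 199. ]), array([322.9, 216.9]), array([299.4, 219.3])]
```

Run:
```python
from h import *
np.set_printoptions(precision=4,suppress=True)
s=get_state();i=get_image("wrist");i["color"]=cv2.imread("pics/w2.png");c=mk("wrist",i,s)
g=cv2.cvtColor(c["img"],cv2.COLOR_BGR2GRAY).astype(float)
for v in (300,312,360,376,380,400,410,416):
    r=g[v,300:330];d=np.gradient(r);print(v,r.astype(int).tolist())
tp=cam("top");print("bumper top",onz(tp,330+497/5.9,267,.223), onz(tp,414,262.5,.223),onz(tp,414,272.5,.223))
print("B bar far", onz(tp,330+690/5.9,230+220/5.9,.215),"pre-bump",onz(tp,330+480/5.9,230+222/5.9,.215))
t=tp["img"];cv2.imwrite("pics/tB2.png",cv2.resize(t[235:300,310:460],None,fx=5.3,fy=5.3,interpolation=cv2.INTER_CUBIC))
```

```text
300 [200, 201, 199, 199, 201, 200, 200, 199, 193, 166, 120, 147, 200, 211, 212, 212, 211, 207, 207, 207, 207, 207, 206, 208, 209, 209, 210, 204, 178, 132]
312 [203, 200, 199, 199, 198, 199, 199, 199, 199, 195, 172, 125, 135, 187, 208, 211, 211, 210, 206, 204, 202, 182, 133, 112, 110, 111, 112, 111, 113, 112]
360 [201, 199, 200, 201, 202, 202, 201, 200, 200, 200, 200, 198, 199, 199, 197, 176, 128, 115, 149, 162, 161, 159, 156, 152, 141, 116, 106, 106, 100, 98]
376 [157, 156, 158, 157, 156, 157, 158, 161, 176, 194, 200, 201, 199, 200, 200, 201, 195, 170, 104, 65, 61, 62, 61, 60, 57, 57, 56, 54, 55, 56]
380 [157, 158, 158, 157, 157, 156, 158, 159, 166, 185, 196, 199, 199, 200, 199, 199, 197, 176, 126, 70, 48, 46, 43, 44, 45, 43, 44, 45, 44, 45]
400 [156, 154, 152, 154, 157, 160, 155, 142, 112, 81, 84, 139, 186, 199, 199, 200, 199, 200, 196, 185, 144, 80, 51, 48, 51, 54, 66, 102, 154, 181]
410 [156, 153, 148, 150, 153, 160, 160, 159, 154, 127, 73, 67, 128, 184, 198, 199, 200, 198, 200, 197, 184, 145, 95, 119, 171, 192, 193, 187, 177, 143]
416 [158, 155, 155, 158, 158, 156, 155, 153, 144, 111, 65, 51, 82, 142, 188, 198, 198, 198, 199, 198, 194, 174, 125, 85, 93, 102, 98, 96, 95, 85]
bumper top [ 0.4609 -0.1924  0.223 ] [ 0.4717 -0.1918  0.223 ] [ 0.4478 -0.1917  0.223 ]
B bar far [ 0.4626 -0.2714  0.215 ] pre-bump [ 0.4603 -0.1867  0.215 ]
```

View pics/tB2.png

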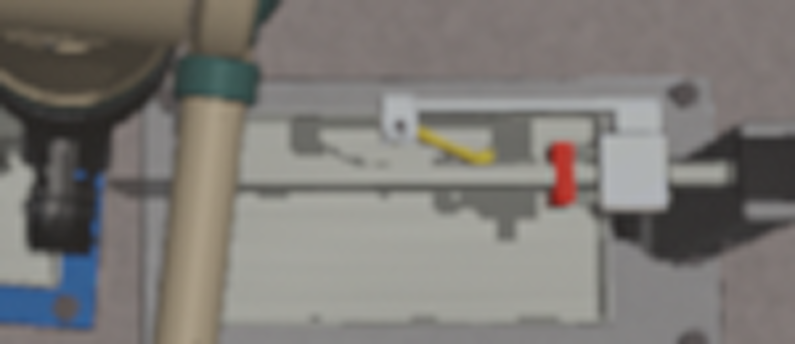

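Run:
```python
from h import *
np.set_printoptions(precision=4,suppress=True)
s=get_state();i=get_image("wrist");c=mk("wrist",i,s)
R=[(300,309.2),(312,310.5),(360,315.6),(380,318.1),(400,320.1),(410,321.1),(416,322.0)]
L=[(380,308.5),(400,310.7),(410,311.8),(416,312.7)]
P=np.array([onz(c,u,v,.215) for v,u in R]);Q=np.array([onz(c,u,v,.215) for v,u in L])
f=np.polyfit(P[:,1],P[:,0],1);print(P,Q,f,np.polyfit(Q[:,1],Q[:,0],1))
print("R edge at -.0256",np.polyval(f,-.0256),"at -.15",np.polyval(f,-.15))
```

```text
[[ 0.4606 -0.0441  0.215 ]
 [ 0.4609 -0.0551  0.215 ]
 [ 0.4621 -0.1015  0.215 ]
 [ 0.463  -0.1222  0.215 ]
 [ 0.4635 -0.1436  0.215 ]
 [ 0.4637 -0.1546  0.215 ]
 [ 0.4642 -0.1614  0.215 ]] [[ 0.4546 -0.1217  0.215 ]
 [ 0.4551 -0.1431  0.215 ]
 [ 0.4554 -0.1541  0.215 ]
 [ 0.4557 -0.1609  0.215 ]] [-0.0297  0.4593] [-0.0264  0.4514]
R edge at -.0256 0.4600150480693241 at -.15 0.4637132215485719
```

```bash
python3 -m jog '[0,-4,2,0,0,0,0, 0,-7.7,4,-0.1,0,0,0, 0,-7.7,6,-0.1,0,0,0, 0,-7.7,9,-0.1,0,0,0, 0,-7.7,11.5,-0.1,0,0,0, 0,-7.7,12.9,-0.1,0,0,0, 0,-7.7,12.9,-0.1,0,0,0, 0,-7.7,12.9,-0.1,0,0,0]' 80
python3 - <<'E'
from h import *
s=get_state();i=get_image("wrist");cv2.imwrite("pics/w3.png",i["color"]);i=get_image("scene");cv2.imwrite("pics/s3.png",cv2.resize(i["color"][120:320,230:450],None,fx=3.5,fy=3.0))
E
```

```text
clock: 3.58
position: [0.4795, 0.0978, 0.2331]
ee_rot: [-0.485, 0.484, -0.514, 0.515]
contact_force: [0.4, -0.2, 0.2]
width: 0.0857
```

View pics/w3.png

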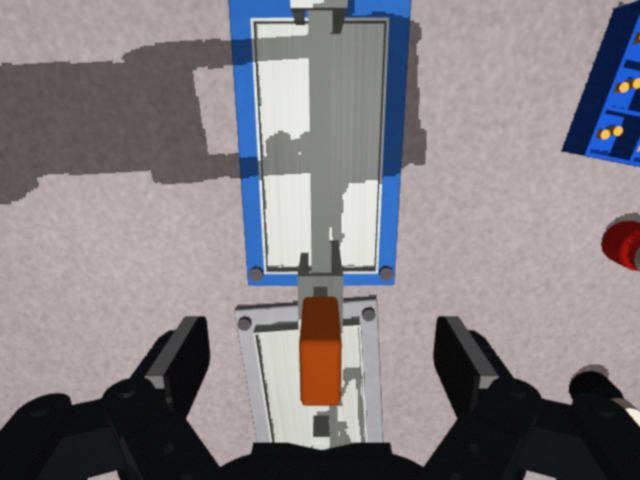

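View pics/s3.png

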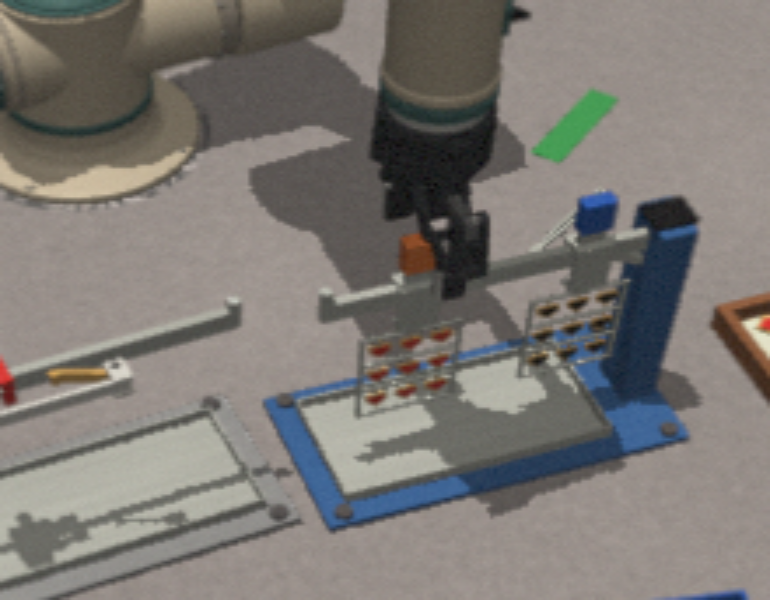

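Run:
```python
from h import *
np.set_printoptions(precision=4,suppress=True)
s=get_state();i=get_image("wrist");c=mk("wrist",i,s)
for p in [(301,374),(340.5,374),(321,343),(321,404)]: print(onz(c,*p,.267))
```

```text
[0.4721 0.0977 0.267 ]
[0.485  0.0969 0.267 ]
[0.4793 0.109  0.267 ]
[0.4779 0.0853 0.267 ]
```

```bash
python3 -m jog '[0,0,0,-0.1,0,0,0, 120,0,0,-0.1,0,0,0, 200,0,0,-0.1,0,0,0, 255,0,0,-0.1,0,0,0, 255,0,0,-0.1,0,0,0, 255,0,0,-0.1,0,0,0, 255,0,0,-0.1,0,0,0, 255,0,0,-0.1,0,0,0]' 80
python3 - <<'E'
from h import *
np.set_printoptions(precision=4,suppress=True)
s=get_state();print(s["position"],s["contact_force"],s["moment"],s["width"]);i=get_image("wrist");cv2.imwrite("pics/w4.png",i["color"]);i=get_image("scene");cv2.imwrite("pics/s4.png",cv2.resize(i["color"][120:320,230:450],None,fx=3.5,fy=3.0))
E
```

```text
clock: 4.72
position: [0.4782, 0.0979, 0.2324]
ee_rot: [-0.485, 0.485, -0.514, 0.515]
contact_force: [0.8, -0.4, 0.5]
width: 0.0132
[0.4782 0.0979 0.2324] [ 0.8109 -0.3804  0.5308] [-0.0164 -0.2895 -0.016 ] 0.013232404399347466
```

View pics/w4.png

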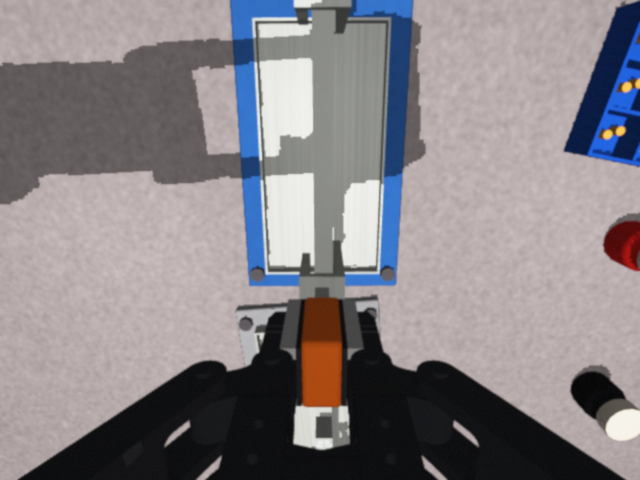

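View pics/s4.png

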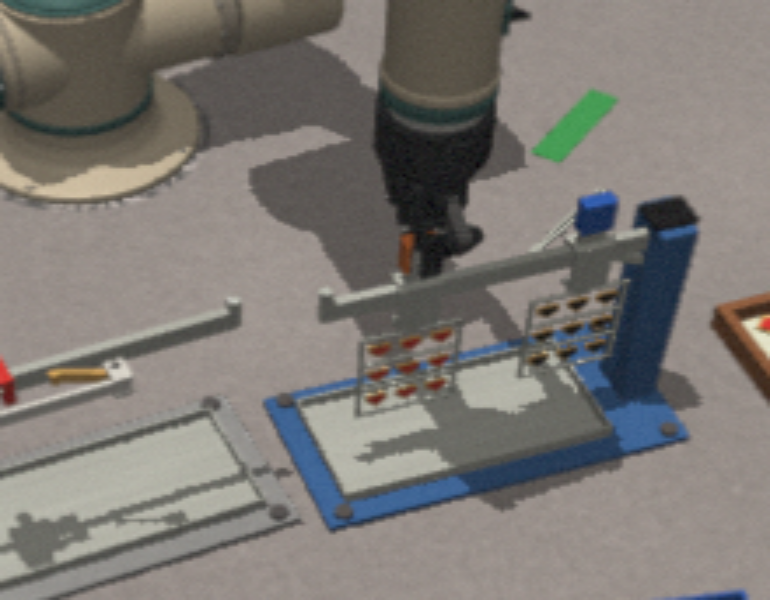

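```bash
python3 -m jog '[255,0.7,0,0,0,0,0, 255,1.5,0,0,0,0,0, 255,2.3,0,-0.01,0,0,0, 255,3.1,0,-0.01,0,0,0, 255,4,0,-0.02,0,0,0, 255,4,0,-0.02,0,0,0, 255,4,-0.9,-0.02,0,0,0, 255,4,-1.8,-0.02,0,0,0, 255,4,-1.8,-0.02,0,0,0, 255,4,-1.8,-0.02,0,0,0]'
python3 - <<'E'
from h import *
np.set_printoptions(precision=4,suppress=True)
s=get_state();print(s["position"],s["contact_force"],s["moment"],s["width"]);print(Rt(s));i=get_image("wrist");cv2.imwrite("pics/w5.png",i["color"]);i=get_image("scene");cv2.imwrite("pics/s5.png",cv2.resize(i["color"][150:290,260:420],None,fx=4.9,fy=4.2,interpolation=cv2.INTER_CUBIC))
E
```

```text
clock: 6.08
position: [0.4747, 0.0579, 0.2499]
ee_rot: [0.485, -0.485, 0.515, -0.514]
contact_force: [-0.5, -0.7, -2.6]
width: 0.013
[0.4747 0.0579 0.2499] [-0.4746 -0.6822 -2.5762] [-0.0187 -0.0112  0.0077] 0.012974382634638078
[[-0.0588 -0.0011  0.9983]
 [-0.9983 -0.0004 -0.0588]
 [ 0.0004 -1.     -0.0011]]
```

View pics/w5.png

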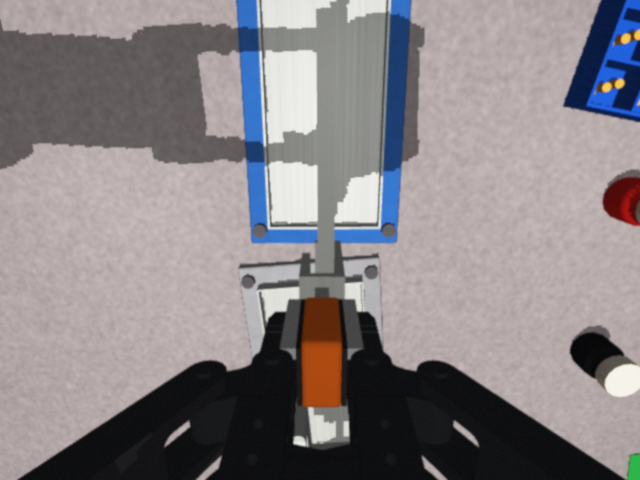

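View pics/s5.png

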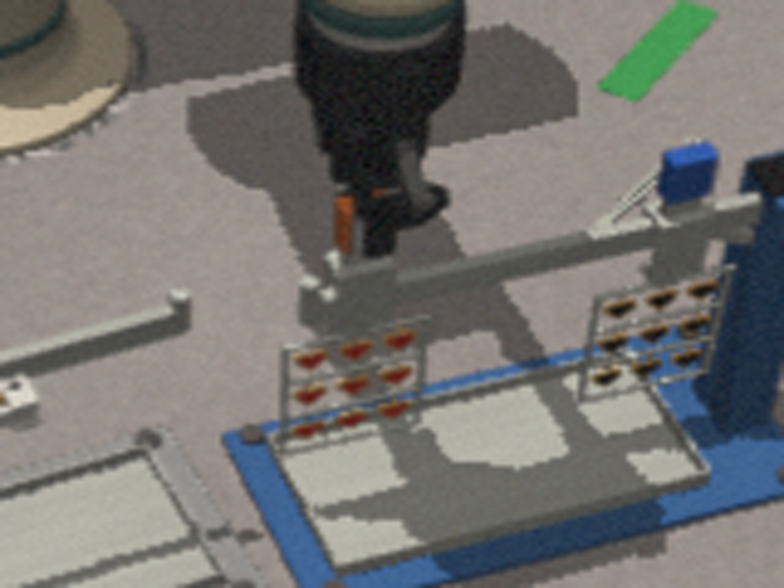

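Run:
```python
from h import *
np.set_printoptions(precision=4,suppress=True)
s=get_state();i=get_image("wrist");c=mk("wrist",i,s)
g=cv2.cvtColor(i["color"],cv2.COLOR_BGR2GRAY).astype(int)
for v in (60,100,140,170,215,235,245,262,285,292): print(v,g[v,290:355].tolist())
t=i["color"];cv2.imwrite("pics/w5z.png",cv2.resize(t[180:310,270:370],None,fx=4.5,fy=4.5,interpolation=cv2.INTER_CUBIC))
```

```text
60 [234, 233, 231, 232, 233, 233, 233, 233, 235, 236, 235, 235, 234, 236, 237, 236, 235, 234, 235, 236, 235, 234, 234, 235, 234, 225, 190, 155, 142, 143, 141, 143, 142, 142, 143, 142, 142, 142, 144, 142, 143, 144, 144, 144, 144, 145, 146, 147, 144, 142, 143, 143, 144, 141, 142, 142, 143, 148, 146, 145, 144, 144, 145, 145, 146]
100 [236, 236, 236, 234, 233, 235, 235, 234, 236, 237, 238, 236, 235, 235, 238, 238, 237, 237, 237, 237, 236, 235, 237, 239, 239, 237, 222, 168, 143, 143, 142, 144, 143, 144, 143, 143, 143, 143, 143, 143, 143, 144, 143, 144, 144, 146, 147, 146, 145, 145, 144, 146, 145, 144, 143, 146, 150, 149, 147, 146, 145, 145, 147, 149, 149]
140 [136, 138, 138, 136, 136, 134, 136, 135, 134, 138, 140, 139, 136, 136, 136, 138, 138, 138, 139, 139, 138, 137, 138, 141, 144, 145, 142, 141, 142, 140, 141, 141, 140, 139, 140, 141, 140, 140, 140, 142, 141, 140, 142, 141, 143, 144, 143, 143, 143, 144, 144, 144, 143, 142, 142, 146, 147, 147, 146, 144, 143, 142, 145, 148, 145]
170 [235, 236, 237, 238, 238, 237, 236, 237, 237, 237, 239, 238, 238, 236, 235, 237, 238, 238, 238, 239, 238, 2
[... 1439 characters left out ...]
97, 140, 172, 181, 182, 183, 183, 184, 183, 185, 184, 185, 186]
285 [68, 68, 71, 70, 71, 71, 72, 80, 90, 114, 125, 128, 127, 128, 127, 127, 132, 129, 130, 129, 128, 129, 130, 128, 127, 128, 127, 126, 125, 126, 124, 122, 123, 122, 124, 125, 126, 126, 126, 125, 123, 123, 122, 124, 123, 126, 129, 128, 129, 129, 128, 128, 127, 135, 163, 203, 223, 226, 227, 227, 226, 226, 225, 225, 224]
292 [223, 225, 225, 226, 227, 227, 226, 222, 208, 173, 136, 128, 128, 126, 128, 127, 130, 128, 129, 129, 128, 126, 129, 125, 112, 85, 69, 67, 67, 67, 67, 67, 69, 67, 68, 67, 66, 71, 83, 107, 120, 123, 121, 123, 125, 127, 127, 128, 127, 125, 127, 126, 126, 134, 160, 200, 218, 222, 225, 226, 225, 224, 224, 224, 222]
```

View pics/w5z.png

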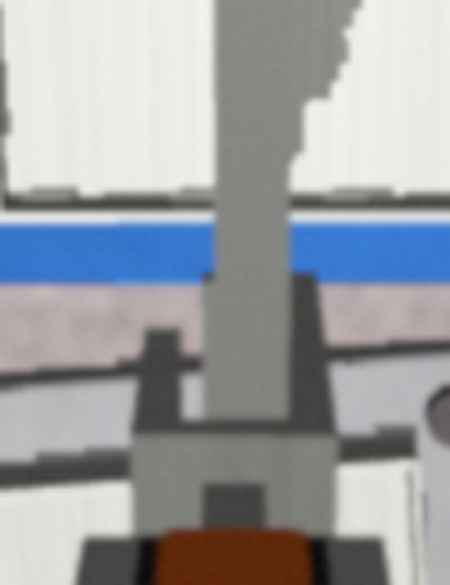

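Run:
```python
from h import *
np.set_printoptions(precision=4,suppress=True)
s=get_state();i=get_image("wrist");c=mk("wrist",i,s)
for p,z in [((299,288),.2365),((344,288),.2365),((316.9,215),.215),((334.8,215),.215),((315.9,240),.215),((333.9,240),.215)]: print(p,onz(c,*p,z), Rt(s).T@(onz(c,*p,z)-s["position"]))
```

```text
(299, 288) [0.4648 0.0667 0.2365] [-0.0082  0.0133 -0.0104]
(344, 288) [0.4843 0.0656 0.2365] [-0.0082  0.0133  0.0092]
(316.9, 215) [0.474  0.0933 0.215 ] [-0.0352  0.0348 -0.0028]
(334.8, 215) [0.4823 0.0928 0.215 ] [-0.0353  0.0348  0.0055]
(315.9, 240) [0.4728 0.0811 0.215 ] [-0.023   0.0348 -0.0033]
(333.9, 240) [0.4813 0.0807 0.215 ] [-0.023   0.0348  0.0052]
```

```bash
python3 -m jog '[255,0,0,0.13,0,0,0, 255,0,0,0.13,0,0,0, 255,0.6,0,0.13,0,0,0, 255,1.2,0,0.13,0,0,0, 255,1.8,0,0.13,0,0,0, 255,1.8,0,0.13,0,0,0]'
python3 - <<'E'
from h import *
np.set_printoptions(precision=4,suppress=True)
s=get_state();print(s["position"],s["contact_force"],s["moment"])
i=get_image("wrist");t=i["color"];cv2.imwrite("pics/w6z.png",cv2.resize(t[180:310,270:370],None,fx=4.5,fy=4.5,interpolation=cv2.INTER_CUBIC))
i=get_image("scene");cv2.imwrite("pics/s6.png",cv2.resize(i["color"][170:270,260:380],None,fx=6,fy=6,interpolation=cv2.INTER_CUBIC))
E
```

```text
clock: 7.02
position: [0.4753, 0.0393, 0.2502]
ee_rot: [-0.485, 0.485, -0.515, 0.515]
contact_force: [-0.7, -0.5, -2.1]
width: 0.0129
[0.4753 0.0393 0.2502] [-0.74   -0.5393 -2.1343] [-0.0018 -0.0028  0.0356]
```

View pics/w6z.png

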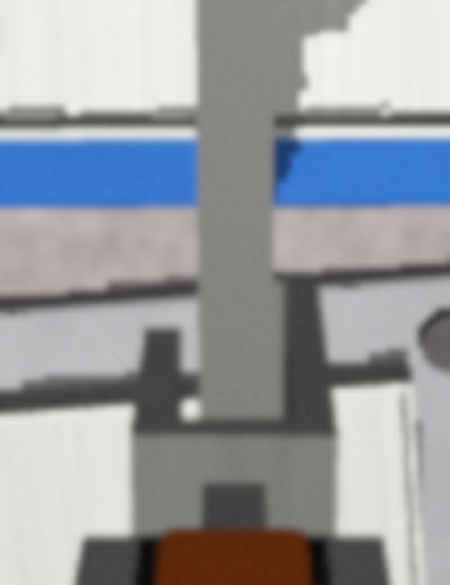

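View pics/s6.png

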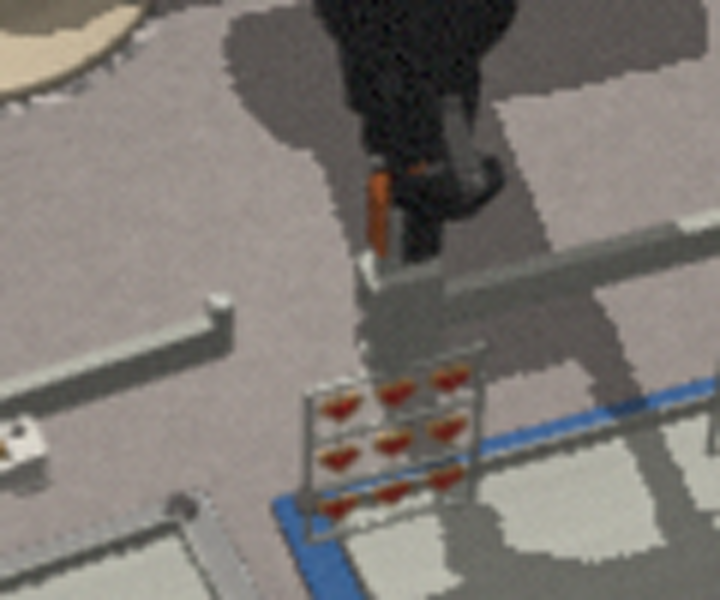

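```bash
python3 -m jog '[255,0.6,0,0,0,0,0, 255,1.2,0,0,0,0,0, 255,1.8,0,0,0,0,0, 255,2.4,0,0,0,0,0, 255,3.1,0,0,0,0,0, 255,3.8,0,0,0,0,0, 255,3.8,0,0,0,0,0, 255,3.8,0,0,0,0,0]'
python3 - <<'E'
from h import *
np.set_printoptions(precision=4,suppress=True)
s=get_state();print(s["position"],s["contact_force"],s["moment"]);print(Rt(s))
i=get_image("wrist");t=i["color"];cv2.imwrite("pics/w7.png",t)
i=get_image("scene");cv2.imwrite("pics/s7.png",cv2.resize(i["color"][170:270,260:380],None,fx=6,fy=6,interpolation=cv2.INTER_CUBIC))
E
```

```text
clock: 8.12
position: [0.4731, 0.002, 0.2502]
ee_rot: [0.485, -0.485, 0.515, -0.515]
contact_force: [0.5, 0.3, -2.3]
width: 0.0127
[0.4731 0.002  0.2502] [ 0.5346  0.2583 -2.3137] [ 0.0047 -0.0047  0.0183]
[[-0.0593  0.      0.9982]
 [-0.9982  0.0002 -0.0593]
 [-0.0002 -1.     -0.    ]]
```

View pics/w7.png

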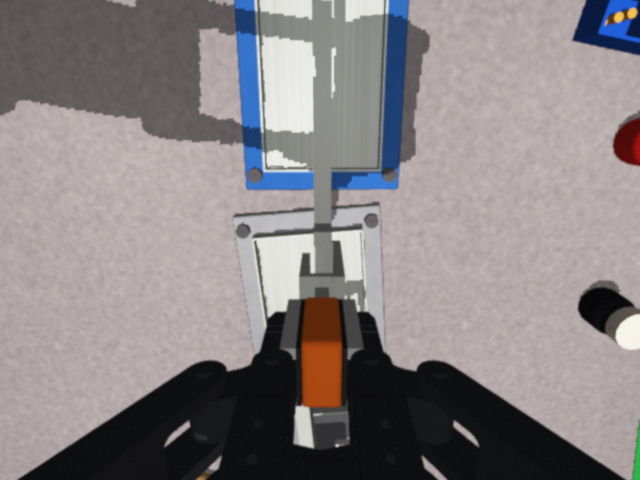

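View pics/s7.png

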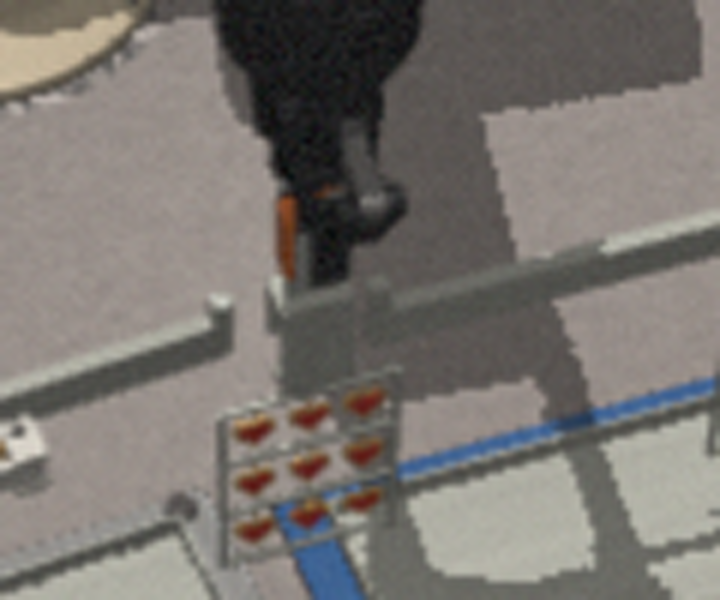

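```bash
python3 -m jog '[255,0.03,0,-0.4,0,-0.15,0, 255,0.05,0,-0.9,0,-0.3,0, 255,0.08,0,-1.4,0,-0.5,0, 255,0.1,0,-1.74,0,-0.63,0, 255,0.1,0,-1.74,0,-0.63,0, 255,0.1,0,-1.74,0,-0.63,0, 255,0.1,0,-1.74,0,-0.63,0]'
python3 - <<'E'
from h import *
np.set_printoptions(precision=4,suppress=True)
s=get_state();print(s["position"],s["contact_force"],s["moment"]);print(Rt(s))
i=get_image("wrist");t=i["color"];cv2.imwrite("pics/w8.png",t)
i=get_image("scene");cv2.imwrite("pics/s8r.png",i["color"]);cv2.imwrite("pics/s8.png",cv2.resize(i["color"][180:260,240:340],None,fx=7,fy=7,interpolation=cv2.INTER_CUBIC))
i=get_image("top");cv2.imwrite("pics/t8.png",cv2.resize(i["color"][220:310,280:400],None,fx=6,fy=6,interpolation=cv2.INTER_CUBIC))
E
```

```text
clock: 9.1
position: [0.4558, 0.002, 0.2501]
ee_rot: [-0.507, 0.507, -0.493, 0.493]
contact_force: [-0.2, 0.3, -2.8]
width: 0.013
[0.4558 0.002  0.2501] [-0.1705  0.2557 -2.8167] [-0.0186 -0.0588 -0.0315]
[[ 0.0288  0.0001  0.9996]
 [-0.9996 -0.0001  0.0288]
 [ 0.0001 -1.      0.0001]]
```

View pics/s8.png

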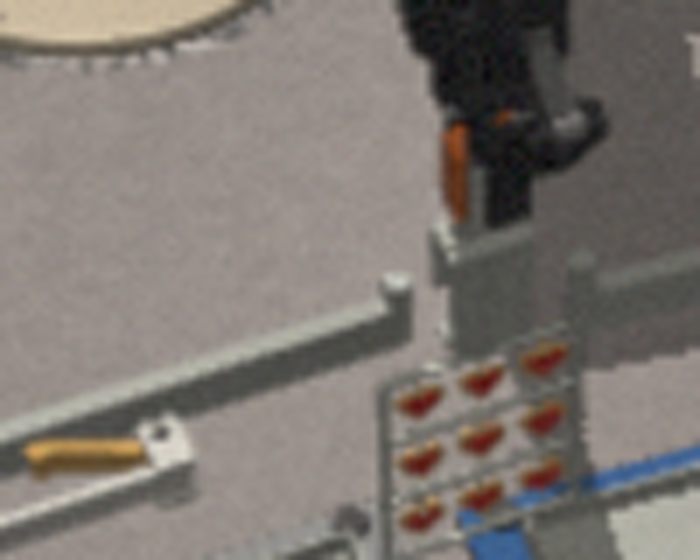

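View pics/t8.png

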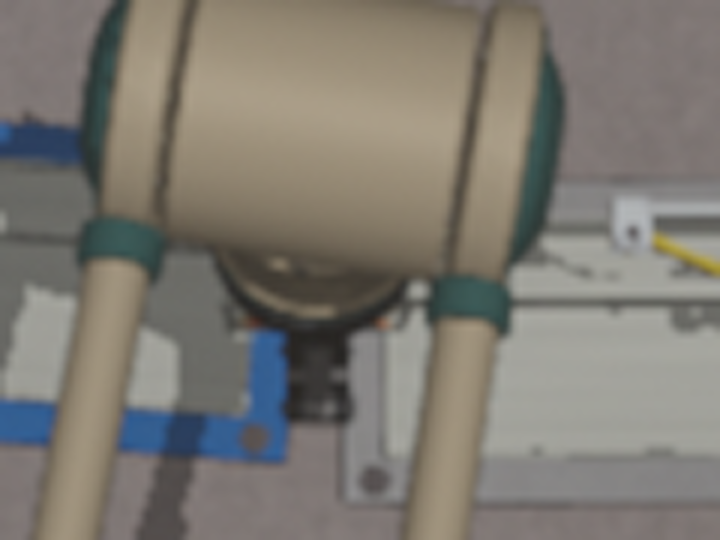

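View pics/w8.png

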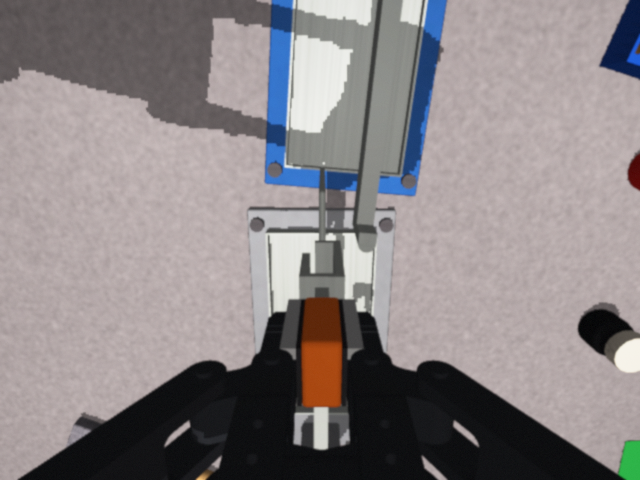

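Run:
```python
from h import *
np.set_printoptions(precision=4,suppress=True)
s=get_state();i=get_image("wrist");c=mk("wrist",i,s);t=i["color"]
g=cv2.cvtColor(t,cv2.COLOR_BGR2GRAY).astype(int)
for v in (412,420,428,436,444): print(v,g[v,290:355].tolist())
print(288,g[288,290:355].tolist())
cv2.imwrite("pics/w8z.png",cv2.resize(t[380:460,270:370],None,fx=6,fy=6,interpolation=cv2.INTER_CUBIC))
```

```text
412 [17, 19, 18, 22, 47, 86, 111, 120, 119, 121, 119, 120, 118, 120, 120, 121, 119, 120, 119, 120, 121, 119, 125, 150, 188, 207, 211, 211, 211, 211, 211, 211, 211, 211, 211, 210, 209, 196, 157, 104, 85, 84, 82, 83, 82, 80, 81, 76, 79, 76, 76, 77, 77, 77, 77, 76, 74, 63, 39, 21, 20, 19, 14, 17, 15]
420 [16, 17, 21, 48, 110, 158, 170, 174, 172, 172, 172, 171, 172, 168, 160, 142, 106, 91, 91, 91, 89, 91, 99, 137, 185, 207, 210, 211, 212, 211, 211, 211, 211, 211, 212, 211, 209, 192, 148, 106, 92, 91, 92, 93, 94, 93, 92, 92, 92, 93, 93, 93, 93, 92, 92, 93, 91, 89, 73, 41, 20, 17, 12, 14, 15]
428 [14, 15, 20, 49, 108, 158, 169, 171, 171, 168, 147, 99, 63, 52, 49, 49, 50, 49, 50, 50, 51, 50, 65, 117, 179, 206, 212, 211, 212, 211, 212, 212, 213, 212, 213, 212, 208, 186, 129, 68, 51, 50, 52, 51, 50, 49, 49, 51, 56, 70, 87, 91, 90, 92, 92, 93, 94, 94, 84, 49, 23, 16, 15, 13, 14]
436 [16, 16, 33, 80, 134, 163, 170, 170, 170, 169, 156, 122, 71, 51, 47, 48, 49, 51, 49, 50, 50, 50, 63, 119, 179, 206, 212, 212, 212, 212, 211, 211, 212, 213, 211, 211, 206, 178, 108, 60, 52, 49, 51, 50, 50, 50, 49, 48, 51, 63, 87, 115, 142, 156, 168, 171, 172, 169, 151, 102, 41, 17, 15, 15, 12]
444 [13, 15, 23, 48, 77, 93, 103, 114, 123, 132, 122, 81, 51, 47, 49, 49, 51, 49, 48, 50, 50, 51, 66, 118, 178, 207, 212, 212, 212, 212, 212, 212, 211, 212, 212, 212, 207, 178, 111, 59, 50, 51, 50, 49, 48, 48, 49, 48, 52, 74, 116, 148, 151, 144, 130, 104, 67, 51, 43, 30, 19, 15, 13, 17, 15]
288 [226, 227, 227, 226, 226, 224, 225, 224, 204, 162, 132, 127, 126, 127, 127, 126, 127, 127, 128, 127, 128, 128, 126, 126, 113, 90, 77, 76, 74, 74, 72, 73, 74, 75, 74, 73, 74, 78, 91, 111, 120, 122, 123, 123, 123, 126, 126, 127, 125, 127, 126, 127, 126, 135, 166, 207, 227, 228, 227, 223, 220, 219, 198, 150, 122]
```

View pics/w8z.png

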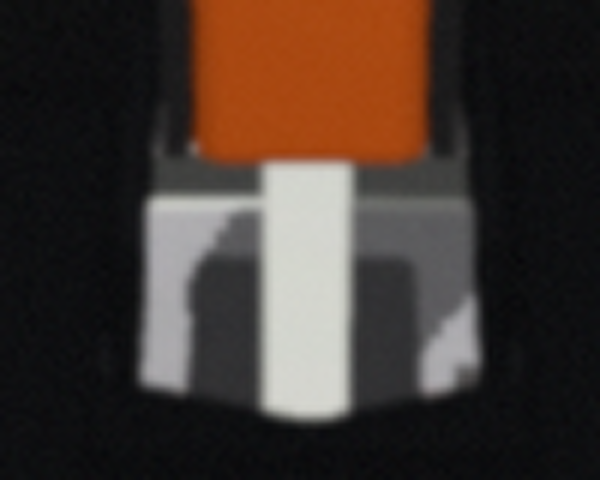

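```bash
python3 -m jog '[255,0,0.15,-0.04,0,0,0, 255,0.6,0.15,-0.04,0,0,0, 255,1.2,0.15,-0.04,0,0,0, 255,1.8,0.15,-0.04,0,0,0, 255,2.4,0.15,-0.04,0,0,0, 255,3,0.15,-0.04,0,0,0, 255,3,0.15,-0.04,0,0,0]'
python3 - <<'E'
from h import *
np.set_printoptions(precision=4,suppress=True)
s=get_state();print(s["position"],s["contact_force"],s["moment"])
i=get_image("wrist");t=i["color"];cv2.imwrite("pics/w9z.png",cv2.resize(t[380:460,270:370],None,fx=6,fy=6,interpolation=cv2.INTER_CUBIC))
i=get_image("scene");cv2.imwrite("pics/s9.png",cv2.resize(i["color"][180:260,220:320],None,fx=7,fy=7,interpolation=cv2.INTER_CUBIC))
E
```

```text
clock: 10.18
position: [0.4562, -0.0285, 0.2487]
ee_rot: [-0.507, 0.507, -0.493, 0.493]
contact_force: [0.2, 0.8, -2.8]
width: 0.0132
[ 0.4562 -0.0285  0.2487] [ 0.2192  0.8425 -2.7766] [-0.0343 -0.0161 -0.0032]
```

View pics/w9z.png

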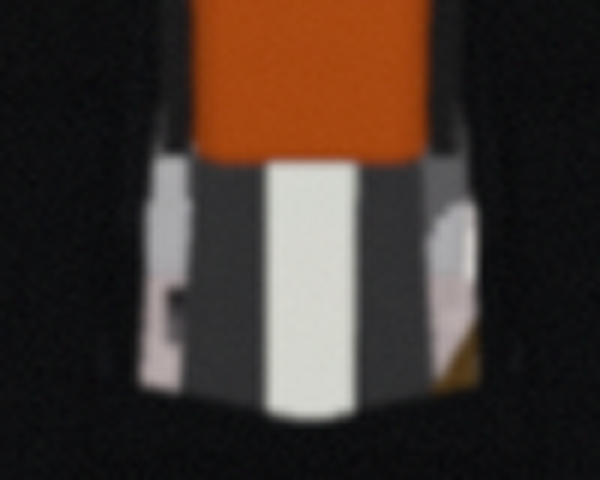

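View pics/s9.png

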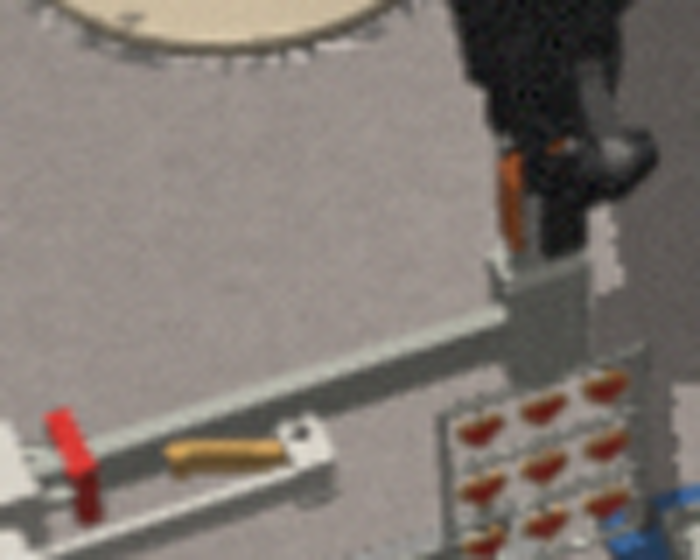

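```bash
python3 -m jog '[255,0.6,0,0,0,0,0, 255,1.2,0,0,0,0,0, 255,1.8,0,0,0,0,0, 255,2.4,0,0,0,0,0, 255,3,0,0,0,0,0, 255,3,0,0,0,0,0, 255,3,0.5,0,0,0,0, 255,3,1,0,0,0,0, 255,3,1.3,0,0,0,0, 255,3,1.5,0,0,0,0, 255,3,1.58,0,0,0,0, 255,3,1.58,0,0,0,0]'
python3 - <<'E'
from h import *
np.set_printoptions(precision=4,suppress=True)
s=get_state();print(s["position"],s["contact_force"],s["moment"])
i=get_image("wrist");t=i["color"];cv2.imwrite("pics/w10.png",t)
i=get_image("scene");cv2.imwrite("pics/s10.png",cv2.resize(i["color"][180:270,210:320],None,fx=7,fy=6.5,interpolation=cv2.INTER_CUBIC))
E
```

```text
clock: 11.78
position: [0.4571, -0.058, 0.2329]
ee_rot: [-0.507, 0.507, -0.493, 0.493]
contact_force: [-0.6, -1.2, -2.9]
width: 0.0128
[ 0.4571 -0.058   0.2329] [-0.5613 -1.2221 -2.8646] [0.0157 0.036  0.0284]
```

View pics/w10.png

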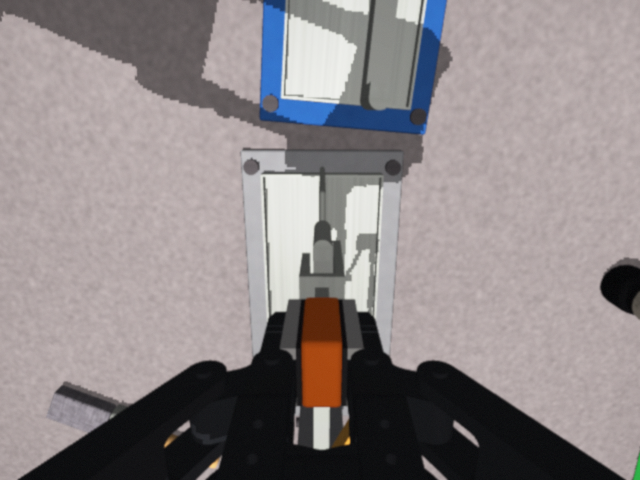

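View pics/s10.png

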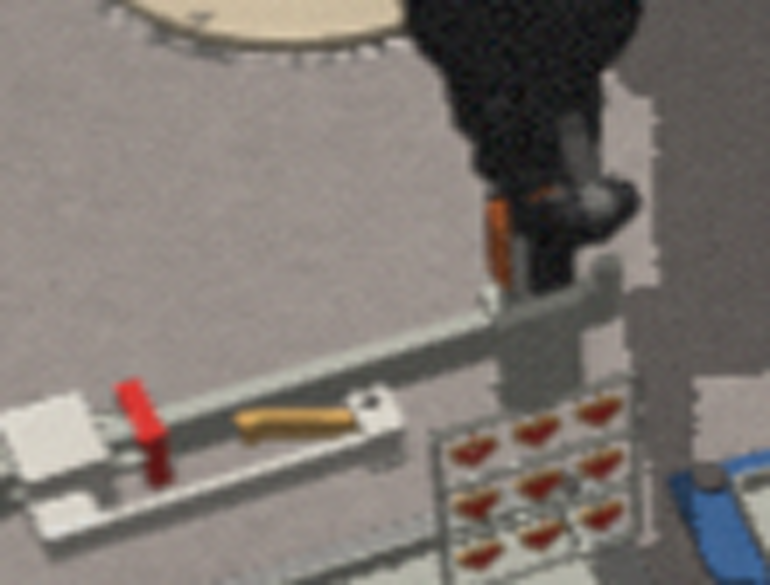

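```bash
python3 -m jog '[255,0.7,0,0,0,0,0, 255,1.5,0,0,0,0,0, 255,2.3,0,0,0,0,0, 255,3.1,0,0,0,0,0, 255,3.9,0,0,0,0,0, 255,4.7,0,0,0,0,0, 255,5.5,0,0,0,0,0, 255,6.2,0,0,0,0,0, 255,6.2,0,0,0,0,0, 255,6.2,0,0,0,0,0]'
python3 - <<'E'
from h import *
np.set_printoptions(precision=4,suppress=True)
s=get_state();print(s["position"],s["contact_force"],s["moment"])
i=get_image("wrist");t=i["color"];cv2.imwrite("pics/w11z.png",cv2.resize(t[380:460,270:370],None,fx=6,fy=6,interpolation=cv2.INTER_CUBIC))
c=cam("scene");cv2.imwrite("pics/s11.png",cv2.resize(c["img"][190:280,190:300],None,fx=7,fy=6.5,interpolation=cv2.INTER_CUBIC))
E
```

```text
clock: 13.12
position: [0.4588, -0.1198, 0.2329]
ee_rot: [0.507, -0.507, 0.493, -0.493]
contact_force: [-0.0, 1.1, -2.7]
width: 0.0125
[ 0.4588 -0.1198  0.2329] [-0.0143  1.0907 -2.7015] [-0.0054  0.0186 -0.0157]
```

View pics/w11z.png

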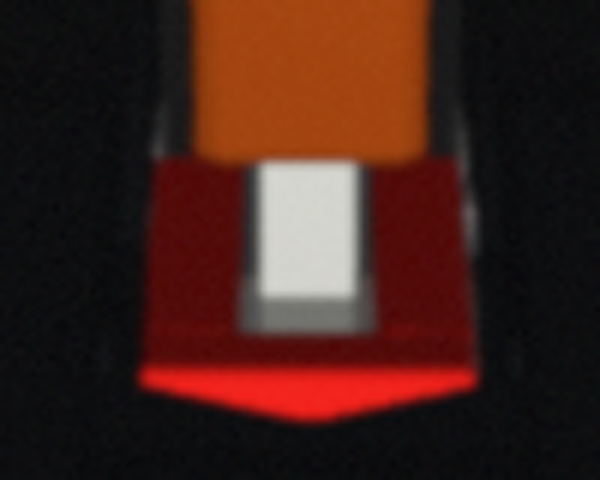

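View pics/s11.png

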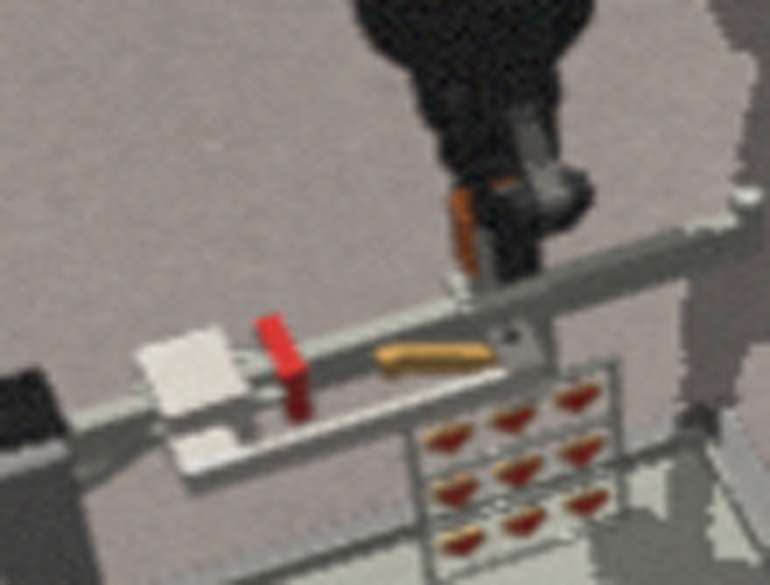

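Run:
```python
from h import *
np.set_printoptions(precision=4,suppress=True)
s=get_state();i=get_image("wrist");c=mk("wrist",i,s)
p=onz(c,321,380+367/6-.4,.223);print(p,Rt(s).T@(p-s["position"]))
p=onz(c,321,380+300/6-.4,.215);print(p)
```

```text
[ 0.4601 -0.1921  0.223 ] [ 0.0724  0.0098 -0.0007]
[ 0.4601 -0.193   0.215 ]
```

```bash
python3 -m jog '[255,0.6,0,0,0,0,0, 255,1.2,0,0,0,0,0, 255,1.6,0,0,0,0,0, 255,2,0,0,0,0,0, 255,2.4,0,0,0,0,0, 255,2.8,0,0,0,0,0, 255,3.2,0,0,0,0,0, 255,3.6,0,0,0,0,0, 255,4,0,0,0,0,0, 255,4.5,0,0,0,0,0, 255,4.5,0,0,0,0,0, 255,4.5,0,0,0,0,0]'
python3 - <<'E'
from h import *
np.set_printoptions(precision=4,suppress=True)
s=get_state();print(s["position"],s["contact_force"],s["moment"])
i=get_image("wrist");t=i["color"];cv2.imwrite("pics/w12.png",t)
c=cam("scene");cv2.imwrite("pics/s12.png",cv2.resize(c["img"][190:280,190:300],None,fx=7,fy=6.5,interpolation=cv2.INTER_CUBIC))
E
```

```text
clock: 14.78
position: [0.4597, -0.1658, 0.2328]
ee_rot: [-0.506, 0.508, -0.493, 0.493]
contact_force: [-5.2, -0.9, -3.1]
width: 0.0133
[ 0.4597 -0.1658  0.2328] [-5.17   -0.8621 -3.0624] [-0.144   1.0906  0.011 ]
```

View pics/w12.png

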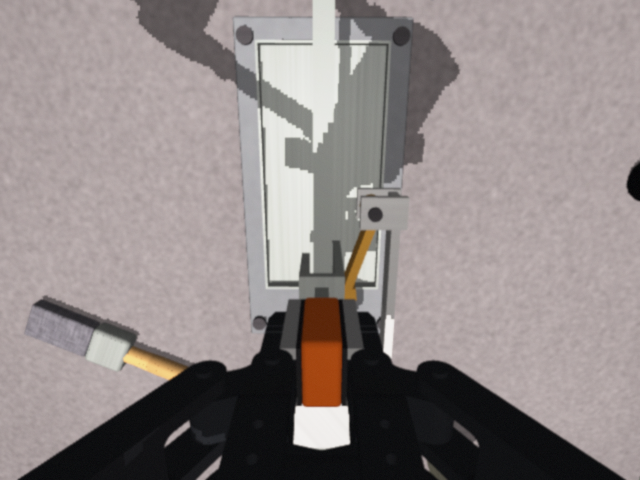

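View pics/s12.png

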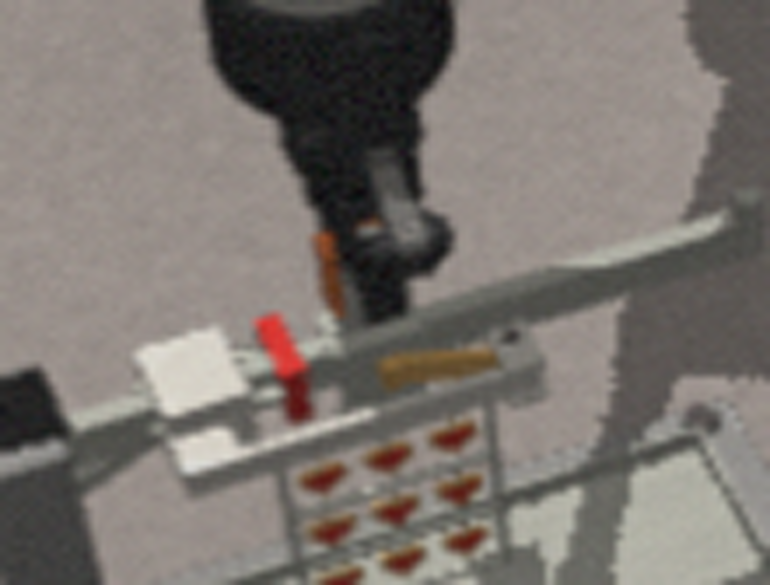

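```bash
python3 -m jog '[255,0.2,0,0,0,0,0, 255,0.5,0,0,0,0,0, 255,0.8,0,0,0,0,0, 255,1,0,0,0,0,0, 255,1,0,0,0,0,0]'; python3 -m jog '[255,0.1,0,0,0,0,0, 255,0.2,0,0,0,0,0, 255,0.2,0,0,0,0,0]'
python3 - <<'E'
from h import *
np.set_printoptions(precision=4,suppress=True)
s=get_state();print(s["position"],s["contact_force"],s["moment"])
E
```

```text
clock: 15.5
position: [0.4604, -0.1753, 0.2329]
ee_rot: [-0.507, 0.507, -0.493, 0.493]
contact_force: [-4.7, 2.1, -2.2]
width: 0.0131
clock: 15.88
position: [0.4602, -0.177, 0.2329]
ee_rot: [-0.507, 0.507, -0.493, 0.493]
contact_force: [-4.7, 1.5, -2.4]
width: 0.0128
[ 0.4602 -0.177   0.2329] [-4.6632  1.473  -2.4401] [0.3784 0.9383 0.0434]
```

```bash
python3 -m jog '[255,0.1,0,0,0,0,0, 255,0.1,0,0,0,0,0]';python3 -m jog '[255,0.1,0,0,0,0,0, 255,0.1,0,0,0,0,0]';python3 -m jog '[255,0.1,0,0,0,0,0, 255,0.1,0,0,0,0,0]'
```

```text
clock: 16.12
position: [0.4603, -0.1772, 0.2329]
ee_rot: [0.507, -0.507, 0.493, -0.492]
contact_force: [-5.0, 2.8, -1.7]
width: 0.0129
clock: 16.38
position: [0.4603, -0.1778, 0.2329]
ee_rot: [0.508, -0.507, 0.493, -0.492]
contact_force: [-4.9, 5.4, -1.4]
width: 0.0133
clock: 16.62
position: [0.4603, -0.1785, 0.2329]
ee_rot: [0.508, -0.506, 0.494, -0.492]
contact_force: [-4.4, 4.7, -1.6]
width: 0.0129
```

```bash
for k in 1 2; do python3 -m jog '[255,0.1,0,0,0,0,0, 255,0.1,0,0,0,0,0]'; done
```

```text
clock: 16.88
position: [0.4603, -0.179, 0.2329]
ee_rot: [0.508, -0.506, 0.494, -0.492]
contact_force: [-5.2, 5.7, -1.5]
width: 0.0131
clock: 17.12
position: [0.4603, -0.1797, 0.2329]
ee_rot: [0.508, -0.506, 0.494, -0.492]
contact_force: [-4.9, 7.3, -0.6]
width: 0.0129
```

```bash
python3 -m jog '[255,0.1,0,0,0,0,0, 255,0.1,0,0,0,0,0]'
```

```text
clock: 17.38
position: [0.4603, -0.1804, 0.2329]
ee_rot: [0.508, -0.506, 0.494, -0.491]
contact_force: [-4.6, 7.4, -0.7]
width: 0.013
```

```bash
python3 -m jog '[255,0.1,0,0,0,0,0, 255,0.1,0,0,0,0,0]'
```

```text
clock: 17.62
position: [0.4603, -0.181, 0.2329]
ee_rot: [0.509, -0.506, 0.494, -0.491]
contact_force: [-5.6, 8.3, 0.3]
width: 0.0127
```

```bash
python3 -m jog '[255,0.1,0,0,0,0,0, 255,0.1,0,0,0,0,0]'
python3 - <<'E'
from h import *
s=get_state();print(s["contact_force"],s["moment"],Rt(s).round(4))
i=get_image("wrist");t=i["color"];cv2.imwrite("pics/w13.png",t)
c=cam("scene");cv2.imwrite("pics/s13.png",cv2.resize(c["img"][190:280,190:300],None,fx=7,fy=6.5,interpolation=cv2.INTER_CUBIC))
E
```

```text
clock: 17.88
position: [0.4603, -0.1817, 0.2329]
ee_rot: [0.509, -0.506, 0.495, -0.491]
contact_force: [-4.8, 9.3, 0.3]
width: 0.013
[-4.83689857  9.30511994  0.28484388] [1.67615714 0.91899639 0.04694589] [[ 2.860e-02 -5.000e-04  9.996e-01]
 [-9.996e-01  6.600e-03  2.860e-02]
 [-6.600e-03 -1.000e+00 -3.000e-04]]
```

View pics/w13.png

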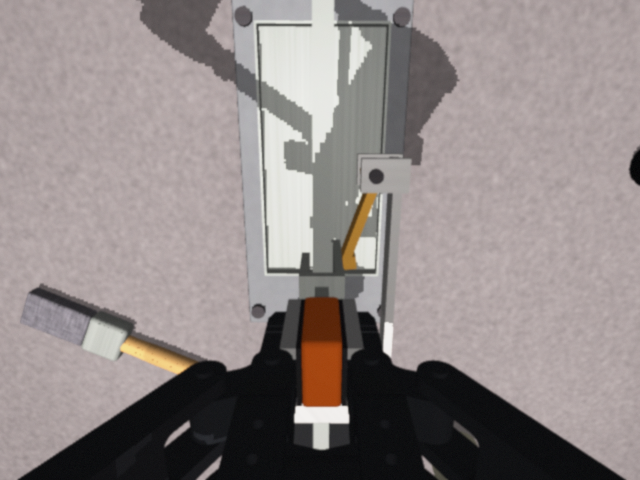

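View pics/s13.png

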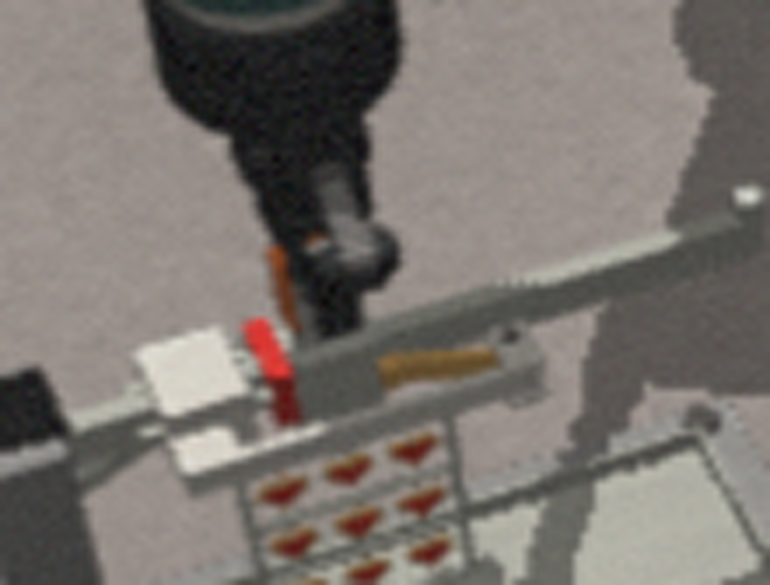

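```bash
python3 -m jog '[255,0.1,0,0,0,0,0, 255,0.1,0,0,0,0,0]'
```

```text
clock: 18.23
position: [0.4604, -0.1824, 0.233]
ee_rot: [0.509, -0.505, 0.495, -0.491]
contact_force: [-4.2, 9.9, 0.3]
width: 0.013
```

```bash
python3 -m jog '[255,0.1,0,0,0,0,0, 255,0.1,0,0,0,0,0]'
python3 - <<'E'
from h import *
s=get_state();print(s["contact_force"],s["moment"],Rt(s).round(4))
i=get_image("wrist");t=i["color"];cv2.imwrite("pics/w14.png",cv2.resize(t[140:310,270:420],None,fx=3.5,fy=3.5))
E
```

```text
clock: 18.48
position: [0.4605, -0.1834, 0.2329]
ee_rot: [0.509, -0.505, 0.495, -0.491]
contact_force: [-4.6, 10.1, 1.5]
width: 0.0132
[-4.600514   10.07815843  1.51698731] [ 1.78537968  0.84275961 -0.06248906] [[ 2.830e-02 -2.000e-04  9.996e-01]
 [-9.996e-01  7.200e-03  2.830e-02]
 [-7.200e-03 -1.000e+00  0.000e+00]]
```

View pics/w14.png

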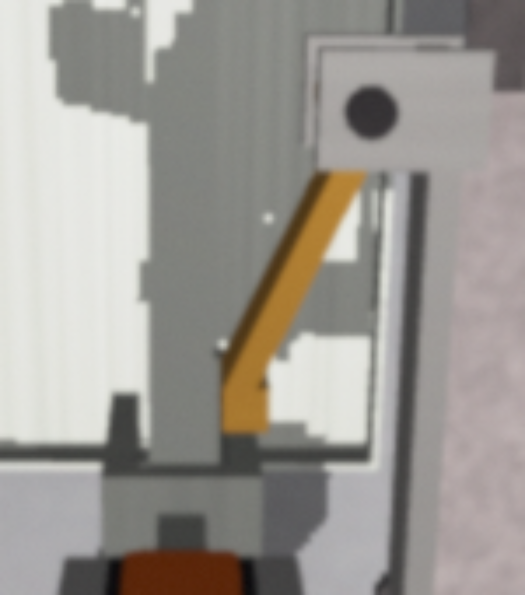

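```bash
python3 -m jog '[255,0.05,0,0,0,0,0, 255,0.05,0,0,0,0,0]'
python3 - <<'E'
from h import *
s=get_state();print(s["contact_force"],s["moment"])
i=get_image("wrist");t=i["color"];cv2.imwrite("pics/w15.png",cv2.resize(t[140:310,270:420],None,fx=3.5,fy=3.5))
c=cam("scene");cv2.imwrite("pics/s15.png",cv2.resize(c["img"][190:280,190:300],None,fx=7,fy=6.5,interpolation=cv2.INTER_CUBIC))
t=cv2.imread("pics/w13.png");cv2.imwrite("pics/w13z.png",cv2.resize(t[140:310,270:420],None,fx=3.5,fy=3.5))
E
```

```text
clock: 18.77
position: [0.4605, -0.1838, 0.2329]
ee_rot: [0.509, -0.505, 0.495, -0.491]
contact_force: [-4.4, 9.4, 0.1]
width: 0.0132
[-4.40209416  9.43286534  0.13160412] [ 1.83234304  0.89635449 -0.07309483]
```

View pics/w15.png

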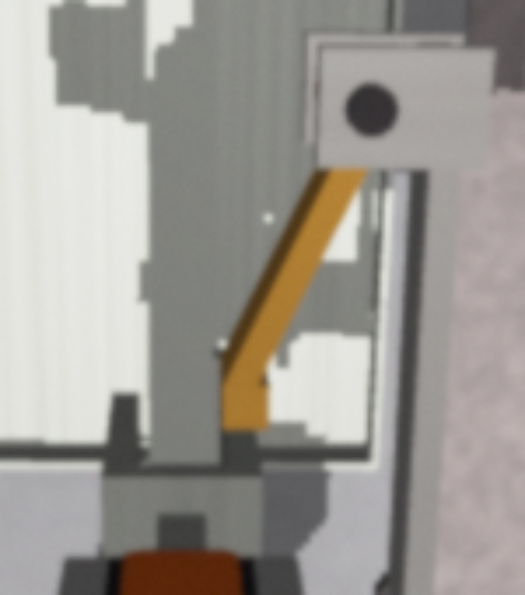

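View pics/w13z.png

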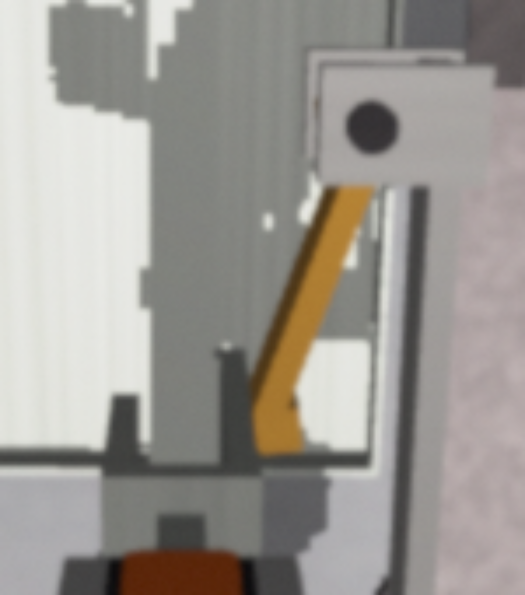

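View pics/s15.png

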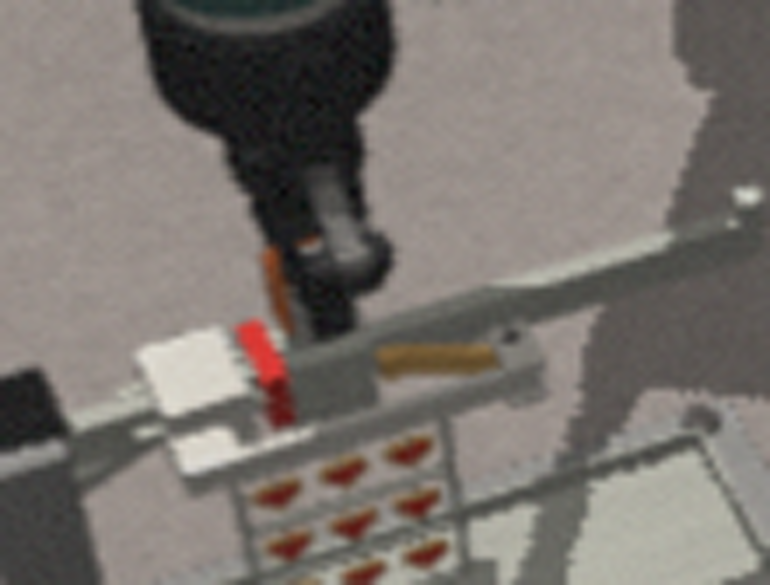

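```bash
python3 -m jog '[255,-0.1,0,0,0,0,0, 255,-0.15,0,0,0,0,0, 255,-0.15,0,0,0,0,0]'; python3 -m jog '[255,-0.1,0,0,0,0,0, 255,-0.15,0,0,0,0,0, 255,-0.15,0,0,0,0,0]'
```

```text
clock: 19.25
position: [0.4605, -0.1828, 0.2329]
ee_rot: [0.509, -0.505, 0.494, -0.491]
contact_force: [-4.5, 8.3, 0.1]
width: 0.0132
clock: 19.62
position: [0.4605, -0.1818, 0.2329]
ee_rot: [0.508, -0.506, 0.494, -0.491]
contact_force: [-4.3, 7.8, -0.8]
width: 0.0129
```

```bash
python3 -m jog '[255,-0.1,0,0,0,0,0, 255,-0.15,0,0,0,0,0, 255,-0.15,0,0,0,0,0]'; python3 -m jog '[255,-0.1,0,0,0,0,0, 255,-0.1,0,0,0,0,0]';python3 - <<'E'
from h import *
s=get_state();print(s["contact_force"],s["moment"])
i=get_image("wrist");t=i["color"];cv2.imwrite("pics/w16.png",cv2.resize(t[140:310,270:420],None,fx=3.5,fy=3.5))
E
```

```text
clock: 20.0
position: [0.4605, -0.1812, 0.2329]
ee_rot: [0.508, -0.506, 0.494, -0.492]
contact_force: [-4.7, 5.0, -0.0]
width: 0.0128
clock: 20.25
position: [0.4605, -0.1811, 0.2329]
ee_rot: [0.507, -0.507, 0.493, -0.492]
contact_force: [-4.2, 3.6, -3.5]
width: 0.0127
[-4.18094442  3.56010426 -3.51093702] [ 0.67088587  0.89080767 -0.12508553]
```

View pics/w16.png

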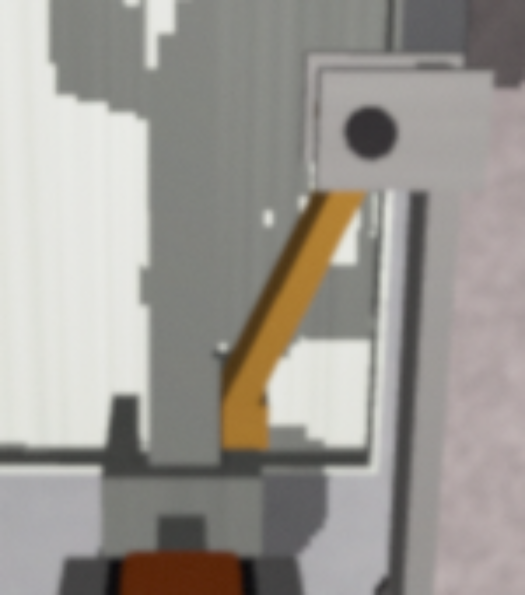

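```bash
python3 -m jog '[255,-0.1,0,-0.1,0,0,0, 255,-0.1,0,-0.1,0,0,0]'
python3 - <<'E'
from h import *
s=get_state();print(s["contact_force"],s["moment"])
E
```

```text
clock: 20.55
position: [0.4604, -0.181, 0.2329]
ee_rot: [0.508, -0.507, 0.492, -0.493]
contact_force: [-1.5, 2.1, -4.0]
width: 0.0134
[-1.52375978  2.07842271 -4.03445536] [ 0.47463875  0.36540077 -0.09950027]
```

Loads nearly relaxed; the pawl holds. Release.

```bash
python3 -m jog '[255,-0.05,0,-0.05,0,0,0, 200,-0.05,0,-0.05,0,0,0, 150,-0.05,0,-0.05,0,0,0, 80,-0.05,0,-0.05,0,0,0, 0,-0.05,0,-0.05,0,0,0, 0,-0.05,0,-0.05,0,0,0, 0,-0.05,0,-0.05,0,0,0]'
python3 - <<'E'
from h import *
s=get_state();print(s["contact_force"],s["moment"],s["width"])
i=get_image("wrist");t=i["color"];cv2.imwrite("pics/w17.png",t)
E
```

```text
clock: 21.42
position: [0.4591, -0.1805, 0.2329]
ee_rot: [-0.507, 0.507, -0.493, 0.493]
contact_force: [-0.8, -0.2, -0.3]
width: 0.0854
[-0.75425447 -0.23888693 -0.25077533] [-0.00146729 -0.04703751 -0.02441454] 0.0853549589187032
```

View pics/w17.png

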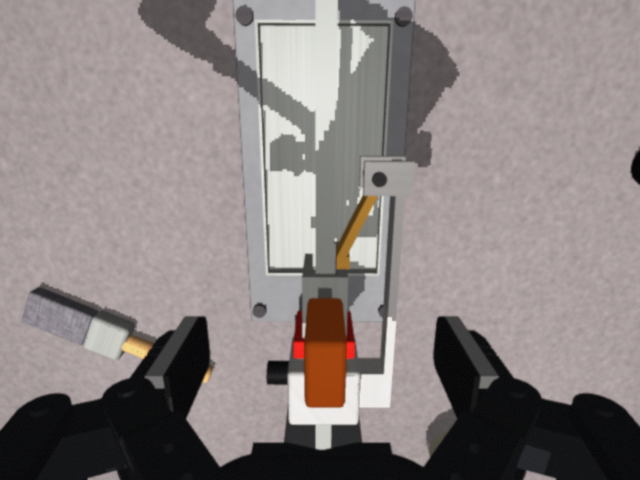

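Open with the handle free between the jaws. Go straight up and check.

```bash
python3 -m jog '[0,0,-2,0,0,0,0, 0,0,-5,0,0,0,0, 0,0,-9,0,0,0,0, 0,0,-13,0,0,0,0, 0,-4,-13,0,0,0,0, 0,-8,-13,0,0,0,0, 0,-8,-13,0,0,0,0, 0,-8,-13,0,0,0,0, 0,-8,-13,0,0,0,0]'
python3 - <<'E'
from h import *
s=get_state();print(s["contact_force"])
i=get_image("wrist");t=i["color"];cv2.imwrite("pics/w18.png",t)
c=cam("scene");cv2.imwrite("pics/s18.png",cv2.resize(c["img"][190:290,190:310],None,fx=6.5,fy=6,interpolation=cv2.INTER_CUBIC));cv2.imwrite("pics/s18f.png",c["img"])
E
```

```text
clock: 22.6
position: [0.4569, -0.1013, 0.3627]
ee_rot: [-0.507, 0.507, -0.493, 0.493]
contact_force: [-0.2, 0.1, -0.8]
width: 0.0853
[-0.19553829  0.12562267 -0.75954881]
```

View pics/w18.png

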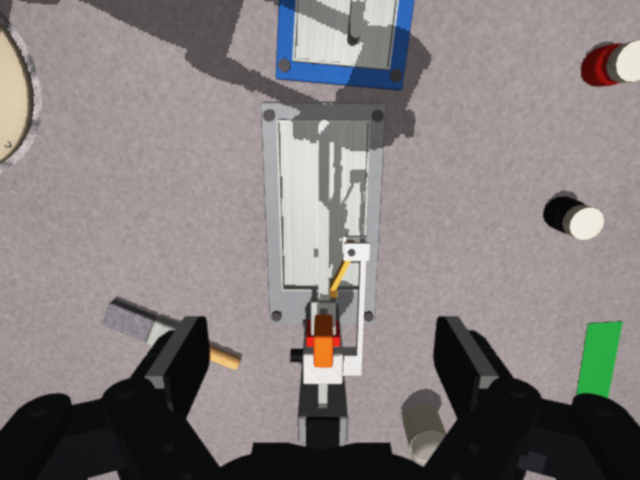

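View pics/s18.png

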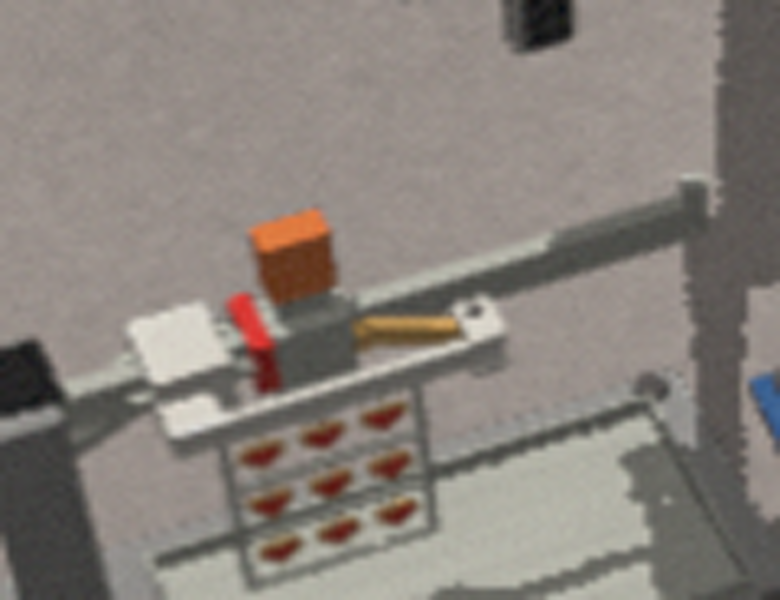

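View pics/s18f.png

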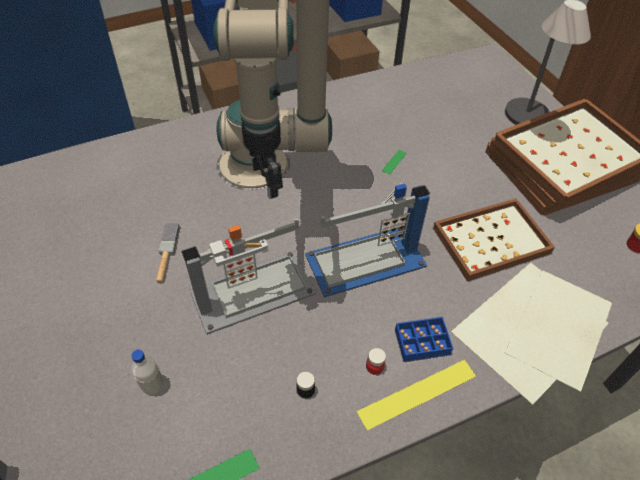

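```bash
python3 -c "
from rig import sign_off,get_state
s=get_state();print(s['clock'],max(abs(s['qd'])));print(sign_off())"
```

```text
22.7 0.00353347879933933
the job is handed in; nothing more can be done
None
```

The red-heart rack is parked on the oven rail, and I handed the job in at 22.7 s.

**What I did:** I gripped the orange handle across its 14 mm sides and slid the rack to the end of the blue rail. I lifted it about 18 mm over the end stop, then shifted and turned it in the gap to line up with the oven bar. After taking it over the second stop, I let it down and slid it against the bumper until the pawl snapped in. I then relaxed the push, opened the jaws and backed straight up.

**Last checks:**
- **Catch:** The wrist pictures show the pawl closed behind the hook's strap. When I backed the arm off, the rack stopped moving with it, so the pawl is holding it against the bumper.
- **Forces:** The push peaked at about 10 N along the bar, with up to 5.6 N sideways from the pawl, as measured at the wrist. After release the arm reads no load beyond sensor noise.
- **Rack:** It looks upright in the last scene picture.
- **Everything else:** The black-heart rack and the other items look undisturbed in the last scene picture.

**Not confirmed:** I have no direct reading of bumper travel, pawl angle or rack tilt; those are judged from pictures and forces only. The scene and wrist cameras disagreed by about 2 to 6 mm on the rail tips, so I relied on the wrist camera. The sideways force stayed near 4 to 5 N after the catch snapped, and I eased it to about 1.5 N before letting go.

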